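Store a paste syringe in the dial-cover carousel

TASK

Put the white solder-paste syringe with the green cap away in the green compartment of the tilted round carousel. Turn the white dial cover by its black post until its opening lines up with the green-tagged compartment, lower the syringe through the opening right down onto the compartment's floor before letting it go, then turn the cover until its opening lines up with the filled-in grey quarter, so that all the compartments are closed. Leave the wash bottle, solder reel, side cutters and screwdriver where they are.

Things in the scene. Friction and masses are not known exactly. Their poses are not given: they have to be found in the camera images.
- carousel: Fixed stand of the carousel; origin under it on the bench, below the dial axis's lower end. It carries a round black tray, 280 mm across, whose face leans 0.4 rad (23 degrees) towards the robot. The tray's outer rim (radius 126 to 140 mm) is always in view and bears a coloured tag for each quarter: green, grey (filled in), red, yellow. The tray is clamped, at a different angle each time.
- dial_centre (a point): Point on the dial's turning axis, in the plane of the cover's top face (a hub of radius 26 mm stands 6 mm above it). The frame belongs to the clamped tray: z is the dial axis, out of the face (up and towards the robot), x points at the middle of the green compartment, y at the middle of the filled-in grey quarter; red is at -x, yellow at -y.
- green_mouth (a point): Middle of the green compartment, 80 mm from the dial axis, in the plane of the cover's top face; axes as dial_centre. The compartment is a quarter-circle pocket with a green floor, from radius 33 to 122 mm, with straight walls 4 mm thick at 45 degrees either side; its floor lies 36 mm below this point along the dial axis.
- blank_mouth (a point): Middle of the filled-in quarter (no pocket, grey top, grey tag on the rim), 80 mm from the dial axis, in the plane of the cover's top face; axes as dial_centre.
- cover_opening (a point): Middle of the opening of the white dial cover, 80 mm from the dial axis, in the plane of the cover's top face; x outward, z along the dial axis. The cover, a 4 mm disc of radius 126 mm, turns both ways without stops and stays where left (1.6 N at the post moves it). The opening is a 78 degree sector, radius 36 to 121 mm, with a black lip 2 mm high.
- cover_post (a point): Middle of the grip of the black turning post on the cover, opposite the opening, 95 mm from the dial axis. The post is a round sleeve, 22 mm thick, 45 mm tall above the cover's top face, that spins freely about its own axis (along the dial axis), so a gripper can hold it unturned while leading it round its circle. This point is 26 mm above the cover's face; a flange 36 mm across, 3 mm high rings it.
- syringe_centre (a point): Centre (half-way up) of the solder-paste syringe, a rigid white closed cylinder with a green cap, 90 mm long along its x axis, 13 mm wide and high, 30 g, lying on the bench. It fits into the compartment lying crosswise, its length at right angles to the radius.
- syringe: The same syringe; origin in the middle of its underside.
- cover (a joint): Angle of the dial cover relative to the tray (rad), positive anticlockwise seen from outside on the dial's face: 0 (or any full turn) when the opening is over the green compartment, 1.571 when it is over the filled-in grey quarter.
- wash_bottle: Bystander: squeeze wash bottle with yellow spout, 65x99x199 mm; origin under its middle.
- solder_reel: Bystander: reel of solder with blue flanges, 56 mm across, 58 mm high; origin under its middle.
- cutters: Bystander: side cutters with orange grips, 126x53x13 mm, lying; origin under the middle.
- driver: Bystander: small red screwdriver, 151x14x13 mm, lying; origin under the middle.

How it is judged (in metres and radians):
On the way, in this order (a step that is already met when the one before it is completed fails the run):
1. the cover's opening is lined up with the green compartment (distance between cover_opening and green_mouth below 0.014 m and contact force between the fingers and syringe below 0.1 N), for 0.2 s.
2. the syringe, still held by the fingers, is lowered down to the floor of the green compartment (x of syringe_centre in the frame of green_mouth between -0.042 and 0.04 m and y of syringe_centre in the frame of green_mouth between -0.05 and 0.05 m and z of syringe_centre in the frame of green_mouth below -0.018 m and contact force between the fingers and syringe above 0.3 N), for 0.05 s.
At the end, for the whole second after the job is handed in: The syringe rests, released, on the floor of the green compartment (its centre at least 18 mm below the cover's top face), and the cover stands still with the middle of its opening within 14 mm (10 degrees) of the middle of the filled-in grey quarter (x of syringe_centre in the frame of green_mouth between -0.042 and 0.04 m and y of syringe_centre in the frame of green_mouth between -0.05 and 0.05 m and z of syringe_centre in the frame of green_mouth below -0.018 m and distance between cover_opening and blank_mouth below 0.014 m and linear speed of syringe below 0.02 m/s and velocity of joint cover between -0.05 and 0.05 rad/s); the robot touches nothing.
It fails at once if the wash bottle is shifted by more than 30 mm (distance of wash_bottle from where it was at the start of the episode above 0.03 m).
It fails at once if the solder reel is shifted by more than 30 mm (distance of solder_reel from where it was at the start of the episode above 0.03 m).
It fails at once if the cutters is shifted by more than 30 mm (distance of cutters from where it was at the start of the episode above 0.03 m).
It fails at once if the driver is shifted by more than 30 mm (distance of driver from where it was at the start of the episode above 0.03 m).
It also fails if it takes over 72 s, if anything falls off the work surface, if the arm or the gripper's body presses on something with over 40 N, if the wrist force passes 120 N, or if a joint passes its speed limit or range.

ROBOT

A 6-joint arm with a two-finger parallel gripper is mounted at the origin on a cart in front of the work surface, level with it; the furniture and walls round the work are solid. World frame = base frame: x ahead of the robot, y to its left, z up, the work surface at z = 0. Lengths are in mm, angles in rad, forces in N, time in s.
With the tool pointing down it reaches from about 325 to 900 mm from the base axis. Payload 3.5 kg.
Tool frame: the origin (TCP) lies midway between the tips of the shut fingers; the grasp point (between the pads) lies 19 mm behind it; z points along the fingers, y is the direction in which the jaws open and shut (so a half turn about z gives the same grasp; the last joint's range is limited). The gripper opens to 85 mm and grips with 20 to 120 N. Pads are 22 mm wide; open, the fingers measure 114 mm over their backs; the gripper's body (76 mm by 85 mm) begins 54 mm behind the grasp point. The pads swing forward as they close: fully open they stand 13 mm farther back than shut.
Start: joints at [-1.26, 0.276, -0.026, 1.268, 0, 1.467], TCP at [251.295, -572.252, 231.313] pointing down, gripper open.
Joint ranges: [-3.12, 3.12], [-0.85, 1.88], [-1.08, 1.24], [-1.95, 2.15], [-1.57, 1.53], [-3.14, 3.14]. Speed limits (rad/s): [2.57, 2.57, 3.14, 3.14, 3.14, 3.14].

INTERFACE

Orientations are given as a rotation vector (axis times angle).
In Python, from station import telemetry, imaging, job gives the robot as it stands.
- The arm moves only by the shell command python3 -m jog 'ROWS' [FORCE]. ROWS is JSON, a list of rows, each an object of numbers: "hand": the opening, from -1 (shut) to 1 (fully open); "dx", "dy", "dz": the shift along the world's x, y, z in m; "rx", "ry", "rz": the turn, a rotation vector about the world's x, y, z in degrees. A call has 1 to 5 rows; each row shifts and turns the commanded pose from where the row before left it; what a row does not reach is not made up. A row lasts 1/12 s, in which the tool goes at most 41.7 mm and 7.16 degrees, less where a joint would pass 70% of its speed; a pose out of reach is approached as far as the arm can. A call is refused whole if a number of a shift passes 0.0417 or a number of a turn 7.16, either way. A call with a gripper value outside its range is refused whole. The fingers move at their own pace and stop on an object; FORCE is the grip in N (left out, the last holds). Time passes only in rows, so rows that do not move let the fingers close. It gives the time, the measured TCP pose, the force and the opening at its end, in the units of the state.
- telemetry.read_state(): the state, without advancing time (a new reading comes with each control period).
- imaging.get_image(name): name is "scene" or "top"; returns a dict with "image" (480x640x3 uint8, blue, green, red), "K" (3x3 intrinsics, pixels), "k1" (the pictures are not rectified: a ray, as slopes to the right and down, at radius r is drawn at 1 + k1 r^2 times it, then the intrinsics apply), "eye" and "attitude" of the camera in the world. Camera axes: x right, y down, z forward; pixel columns grow to the right and rows downward; lengths in mm; the calibration is good to about 2 mm. A picture is of the moment at which its call begins. There is no depth.
- job.finish_job(): hands the job in, once; it reports no verdict.
The state is a dict: "clock": time; "joints": joint angles; "joint_vel": joint speeds; "effort": joint torques, N m; "tcp_pos": TCP position; "eef_rot": TCP orientation; "contact_force": force on the tool from outside, world axes, zero at the start; "wrist_torque": the same for the moment, N m; "width": finger opening in mm.
Only numpy, scipy, OpenCV 4.12 (cv2) and the standard library are available. Lean on these libraries where they do the work, as an engineer would, in place of code of your own. Each camera call takes 0.05 s, during which the arm holds its last target.

## Working session

There is one attempt and no reset: what is moved stays moved. The work goes in short steps, Python scripts to look and compute and a shell command to move; the robot and the scene stay as the last step left them, time stands still between calls to the robot, and variables do not carry over. Pictures are saved under pics/ and viewed, and the job is handed in when it is done.

```bash
ls; mkdir -p pics; python3 - <<'E'
from station import telemetry, imaging
import cv2
for n in("scene","top"):
    d=imaging.get_image(n); cv2.imwrite(f"pics/{n}0.png",d["image"]); print(n,d["K"],d["k1"],d["eye"],d["attitude"])
print(telemetry.read_state())
E
```

```text
pics
scene [[565.7577432    0.         321.07217405]
 [  0.         565.7577432  235.78194905]
 [  0.           0.           1.        ]] -0.07164386994126869 [-415.94935455  506.24405249  591.77357821] [-1.15885478  1.89625438 -1.24237313]
top [[604.17652773   0.         314.40289465]
 [  0.         604.17652773 232.95082463]
 [  0.           0.           1.        ]] -0.061773459010378395 [ 449.01424721   33.27498917 1366.02662621] [-2.19524321  2.17338339 -0.08927243]
{'clock': 0.1, 'joints': array([-1.26041787e+00,  2.77081684e-01, -2.77807134e-02,  1.26797342e+00,
       -3.23691523e-06,  1.46738222e+00]), 'joint_vel': array([-0.00063511, -0.00134215,  0.00369831,  0.00110296, -0.00096073,
       -0.00113953]), 'effort': array([ 8.08225996e-04, -4.46707392e+01,  2.96129000e+01,  8.40609719e-03,
       -4.55037070e-05, -1.33654879e-06]), 'tcp_pos': array([ 251.06567529, -571.5760713 ,  230.23871245]), 'eef_rot': array([-3.07260754e+00, -6.44939898e-01,  3.35766434e-04]), 'contact_force': array([ 0.2438084 , -0.10875581, -0.2160498 ]), 'wrist_torque': array([ 0.03959716,  0.06325094, -0.03957048]), 'width': 85.50187032747269}
```

View pics/scene0.png

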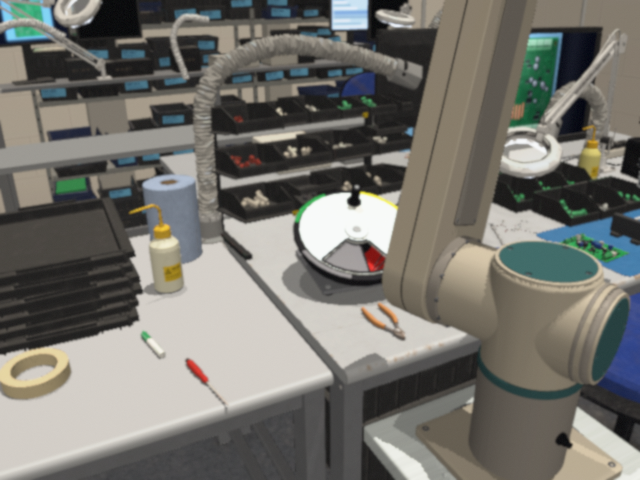

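View pics/top0.png

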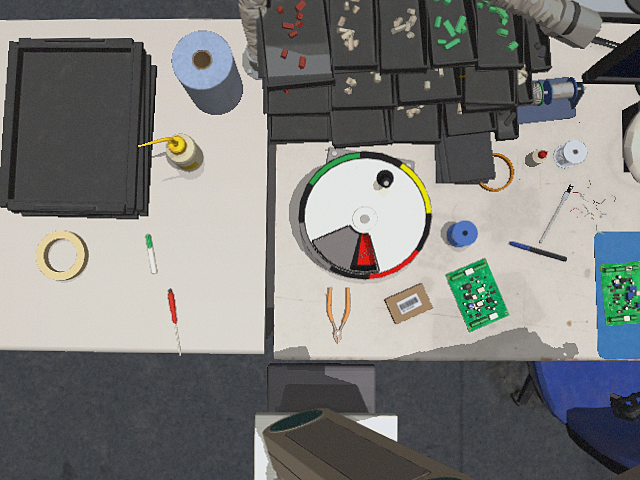

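The scene view shows the dial at about (345,235), the syringe at (152,344) with its green cap at the upper left, and the screwdriver at (205,380). The top view shows the hub at (364,218), the post at (385,180), the green tag at (330,168), and the opening at (344,252), spanning the grey and red quarters. The syringe is at (151,255) on the left bench.

```bash
cat > h.py <<'E'
import numpy as np, cv2
from scipy.spatial.transform import Rotation as R
from station import telemetry, imaging
def D(d): return np.array([d["k1"],0,0,0,0.])
def ray(d,uv):
    p=cv2.undistortPoints(np.array(uv,float).reshape(-1,1,2),d["K"],D(d)).reshape(-1,2)
    # k1 model identical to OpenCV k1
    v=np.c_[p,np.ones(len(p))]; v/=np.linalg.norm(v,axis=1)[:,None]
    return R.from_rotvec(d["attitude"]).apply(v)
def proj(d,P):
    Rm=R.from_rotvec(d["attitude"]).as_matrix().T
    P=np.array(P,float).reshape(-1,1,3)
    return cv2.projectPoints(P,Rm,-Rm@np.array(d["eye"]),d["K"],D(d))[0].reshape(-1,2)
def onplane(d,uv,p0,n):
    r=ray(d,uv);e=np.array(d["eye"]);n=np.array(n,float)
    return e+r*(((np.array(p0)-e)@n)/(r@n))[:,None]
def onz(d,uv,z): return onplane(d,uv,[0,0,z],[0,0,1])
def tri(d1,u1,d2,u2):
    a,b=np.array(d1["eye"]),np.array(d2["eye"]);r,s=ray(d1,u1)[0],ray(d2,u2)[0]
    A=np.c_[r,-s];t=np.linalg.lstsq(A,b-a,rcond=None)[0]
    p,q=a+r*t[0],b+s*t[1]; return (p+q)/2,np.linalg.norm(p-q)
def crop(im,c,w,h,s,name):
    x,y=int(c[0]-w/2),int(c[1]-h/2);x=max(x,0);y=max(y,0)
    cv2.imwrite(name,cv2.resize(im[y:y+h,x:x+w],None,fx=s,fy=s,interpolation=cv2.INTER_CUBIC)); print(name,'org',x,y,'scale',s)
E
python3 - <<'E'
from h import *
d=imaging.get_image("top");s=imaging.get_image("scene")
crop(d["image"],(364,216),150,150,4,"pics/a_top.png")
crop(s["image"],(345,235),130,120,5,"pics/a_sc.png")
print(onz(d,[(364,218)],120), tri(d,(364,218),s,(357,231)))
print(onz(d,[(151,255),(148,236),(154,272)],6.5),onz(s,[(152,344)],6.5))
E
```

```text
pics/a_top.png org 289 141 scale 4
pics/a_sc.png org 280 175 scale 5
[[577.3831692  -74.62439894 120.        ]] (array([578.15624154, -75.51716028, 111.58957426]), np.float64(0.37814784023535725))
[[500.29875168 395.91414325   6.5       ]
 [543.22984731 404.04827938   6.5       ]
 [462.06633196 387.99266578   6.5       ]] [[505.99783403 399.24999711   6.5       ]]
```

```bash
python3 - <<'E'
from h import *
import cv2
d=imaging.get_image("top");s=imaging.get_image("scene")
for n,q,x0,y0,x1,y1 in(("top",d,130,225,175,285),("scene",s,130,320,175,370)):
    im=q["image"][y0:y1,x0:x1]; hsv=cv2.cvtColor(im,cv2.COLOR_BGR2HSV)
    cv2.imwrite(f"pics/syr_{n}.png",cv2.resize(im,None,fx=10,fy=10,interpolation=cv2.INTER_NEAREST))
E
```

```text
(no output)
```

View pics/a_top.png

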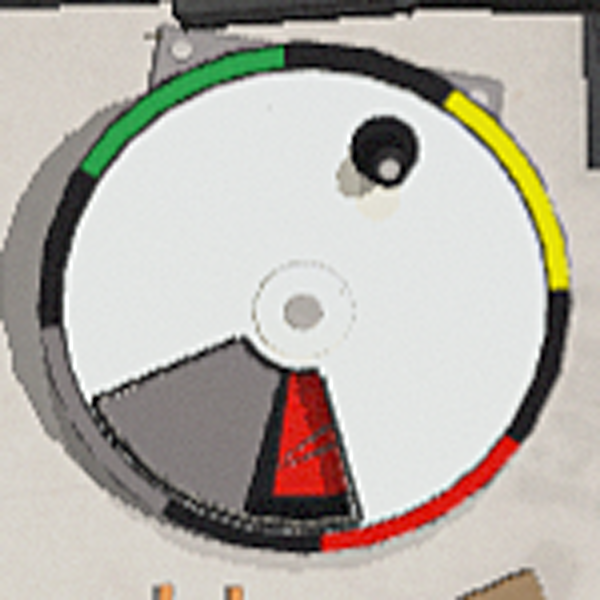

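View pics/a_sc.png

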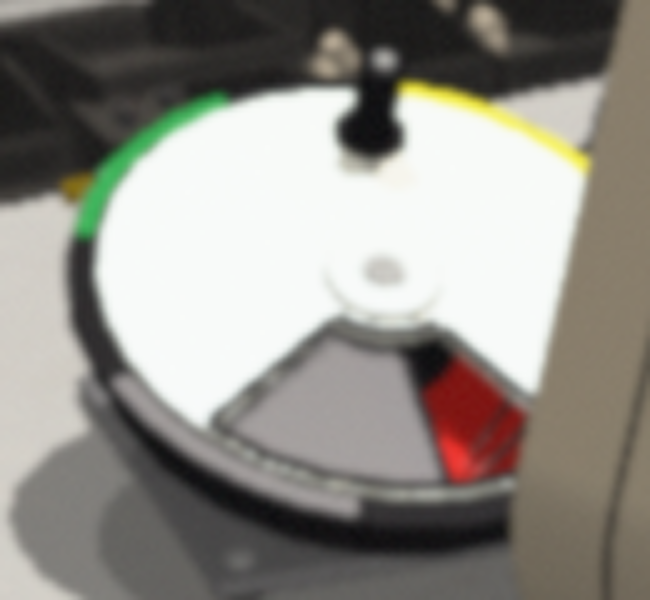

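View pics/syr_top.png

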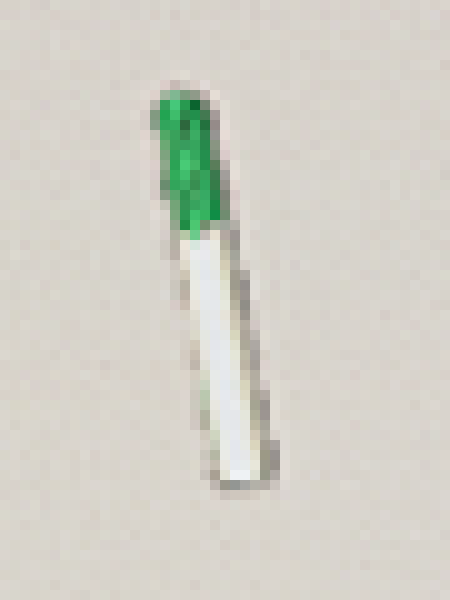

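```bash
cat >> h.py <<'E'
def frame(phi,th=0.4):
    n=np.array([-np.sin(th)*np.cos(phi),np.sin(th)*np.sin(phi),np.cos(th)])
    e1=np.array([np.cos(th)*np.cos(phi),-np.cos(th)*np.sin(phi),np.sin(th)]) # uphill, away from robot
    e2=np.cross(n,e1); return e1,e2,n
E
python3 - <<'E'
from h import *
d=imaging.get_image("top");s=imaging.get_image("scene")
T=lambda x,y:(289+x/4-.4,141+y/4-.4)
S=lambda x,y:(280+x/5-.4,175+y/5-.4)
H,e=tri(d,T(303,312),s,S(382,271)); print("hub",H,e)
P,e2=tri(d,T(388,168),s,S(384,58)); print("posttip",P,e2)
phi=np.deg2rad(8)
# plate edge direction
q=onz(d,[T(181,48),T(482,93)],10); print("plate edge", q, np.rad2deg(np.arctan2(q[1,0]-q[0,0],q[1,1]-q[0,1])))
e1,e2_,n=frame(phi); C=H-6*n; print("C",C,"n",n)
v=P-C; print("post: h",v@n,"ang",np.rad2deg(np.arctan2(v@e2_,v@e1)),"r",np.hypot(v@e1,v@e2_))
def ang(im,uv):
    p=onplane(im,uv,C,n)-C; return np.rad2deg(np.arctan2(p@e2_,p@e1)),np.hypot(p@e1,p@e2_)
hs=cv2.cvtColor(d["image"],cv2.COLOR_BGR2HSV)
for nm,lo,hi in(("green",(50,120,60),(75,255,255)),("yellow",(27,180,100),(33,255,255)),("red",(0,180,80),(5,255,255))):
    m=cv2.inRange(hs,lo,hi); ys,xs=np.nonzero(m); k=(abs(xs-364)<75)&(abs(ys-216)<75)
    a,r=ang(d,np.c_[xs[k],ys[k]]); z=(r>118)&(r<148); a,r=a[z],r[z]
    c=np.rad2deg(np.angle(np.exp(1j*np.deg2rad(a)).mean())); b=(a-c+180)%360-180
    print(nm,len(a),"mid",c,"span",b.min(),b.max(),"r",np.percentile(r,[2,98]))
print("opening corners (96,397),(243,337),(322,370),(357,520)",ang(d,[T(93,400),T(243,337),T(322,370),T(358,522)]))
# syringe
a=onz(d,[(148,233.6),(154.5,273.6)],6.5);print(a,np.linalg.norm(a[1]-a[0]),a.mean(0))
hs=cv2.cvtColor(s["image"],cv2.COLOR_BGR2HSV)
cv2.imwrite("pics/syr_s.png",cv2.resize(s["image"][320:370,130:175],None,fx=10,fy=10,interpolation=cv2.INTER_CUBIC))
# outer rim of tray in both views for check
im=d["image"].copy();im2=s["image"].copy()
t=np.linspace(0,2*np.pi,90)
for r,h in((126,0),(140,-2),(26,6)):
    X=C+h*n+r*(np.cos(t)[:,None]*e1+np.sin(t)[:,None]*e2_)
    for I,q in((im,d),(im2,s)):
        cv2.polylines(I,[np.int32(proj(q,X)*16)],True,(255,0,255),1,shift=4)
A=cv2.resize(im[141:291,289:439],(400,400));B=cv2.resize(im2[175:295,275:405],(400,400))
cv2.imwrite("pics/chk.png",np.hstack([A,B]))
E
```

```text
hub [577.13831435 -74.26467633 117.47077768] 3.0101630863832383
posttip [ 640.76931393 -110.07986929  191.66129494] 1.5052330357318102
plate edge [[ 737.71159299  -15.01411785   10.        ]
 [ 713.82296092 -186.72211183   10.        ]] -172.07964498612262
C [579.45208565 -74.58985568 111.94441172] n [-0.38562855  0.05419656  0.92106099]
post: h 47.85500129117266 ang -16.212667959713478 r 95.31014568619275
green 323 mid 38.952770295989346 span -25.64486736897254 26.835142916400883 r [126.61771064 137.52141561]
yellow 296 mid -49.96047682901541 span -26.9217987809088 25.48318868537288 r [128.4791239  138.60103016]
red 215 mid -138.97782339341333 span -26.56069849483916 25.20069628132282 r [129.7168326  138.25111304]
opening corners (96,397),(243,337),(322,370),(357,520) (array([ 124.14466212,  127.63884655, -152.23720412, -156.13186119]), array([120.74709839,  33.97022748,  36.43669091, 124.62803431]))
[[548.67678705 404.21701092   6.5       ]
 [458.4818445  386.75681929   6.5       ]] 91.86939617612666 [503.57931578 395.48691511   6.5       ]
```

View pics/chk.png

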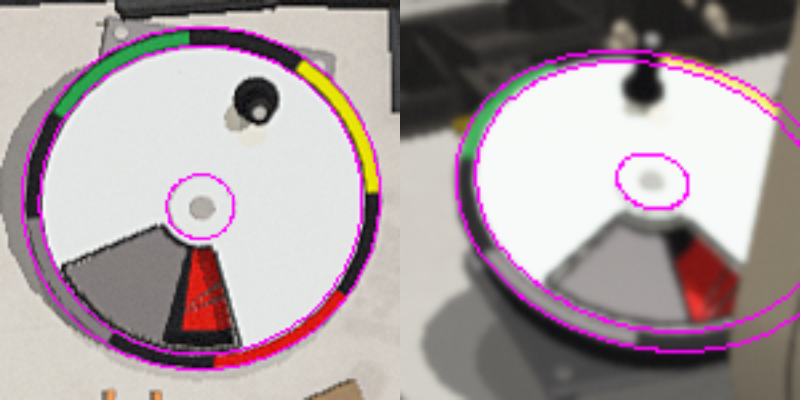

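View pics/syr_s.png

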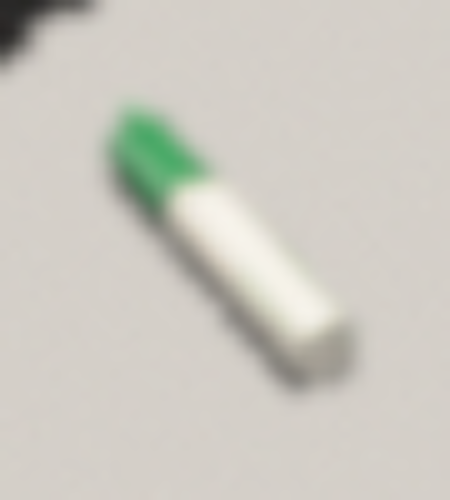

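```bash
cat >> h.py <<'E'
C=np.array([578.6,-74.6,111.]); E1,E2,N=frame(np.deg2rad(8)); GA=40.
def rad(a): a=np.deg2rad(a); return np.cos(a)*E1+np.sin(a)*E2
def dp(r,a,h): return C+r*rad(a)+h*N
def Q(a=GA):
    y=rad(a);z=-N; return R.from_matrix(np.c_[np.cross(y,z),y,z])
def delta(P,q,n=None):
    s=telemetry.read_state(); dv=np.array(P)-s["tcp_pos"]
    rv=np.rad2deg((q*R.from_rotvec(s["eef_rot"]).inv()).as_rotvec())
    k=max(np.linalg.norm(dv)/40,np.linalg.norm(rv)/7); print("tcp",s["tcp_pos"].round(1),"d mm",dv.round(1),"rot deg",rv.round(2),"rows",round(k,2),"j",s["joints"].round(2),"F",s["contact_force"].round(1),"w",round(s["width"],1),"t",round(s["clock"],2))
E
python3 - <<'E'
from h import *
print(dp(95,-15,7),dp(95,-15,100)); delta(dp(95,-15,100),Q())
E
```

```text
[ 656.17537985 -110.3319564   153.18160419] [ 620.31192472 -105.29167648  238.84027664]
tcp [ 251.3 -572.1  231.1] d mm [369.  466.8   7.7] rot deg [-21.81 -14.1   96.83] rows 14.88 j [-1.26  0.28 -0.03  1.27  0.    1.47] F [ 0.   1.3 -0.7] w 85.3 t 0.4
```

```bash
python3 -m jog '[{"dx":0.01,"dy":0.012,"dz":0.01,"rx":-0.6,"ry":-0.4,"rz":2.7},{"dx":0.0205,"dy":0.026,"dz":0.02,"rx":-1.2,"ry":-0.8,"rz":5.4},{"dx":0.0205,"dy":0.026,"dz":0.02,"rx":-1.2,"ry":-0.8,"rz":5.4},{"dx":0.0205,"dy":0.026,"dz":0.01,"rx":-1.2,"ry":-0.8,"rz":5.4},{"dx":0.0205,"dy":0.026,"rx":-1.2,"ry":-0.8,"rz":5.4}]' 60
python3 -m jog '[{"dx":0.0205,"dy":0.026,"rx":-1.2,"ry":-0.8,"rz":5.4},{"dx":0.0205,"dy":0.026,"rx":-1.2,"ry":-0.8,"rz":5.4},{"dx":0.0205,"dy":0.026,"rx":-1.2,"ry":-0.8,"rz":5.4},{"dx":0.0205,"dy":0.026,"rx":-1.2,"ry":-0.8,"rz":5.4},{"dx":0.0205,"dy":0.026,"rx":-1.2,"ry":-0.8,"rz":5.4}]'
python3 - <<'E'
from h import *
delta(dp(95,-15,100),Q())
E
```

```text
tcp [ 251.3 -572.1  231.1] d mm [369.  466.8   7.7] rot deg [-21.81 -14.1   96.83] rows 14.88 j [-1.26  0.28 -0.03  1.27  0.    1.47] F [ 0.   1.3 -0.7] w 85.3 t 0.4invalid input at $[0]: expected keys hand, dx, dy, dz, rx, ry, rz
invalid input at $[0]: expected keys hand, dx, dy, dz, rx, ry, rz
```

```bash
python3 -m jog '[{"hand":1,"dx":0.01,"dy":0.012,"dz":0.01,"rx":-0.6,"ry":-0.4,"rz":2.7},{"hand":1,"dx":0.0205,"dy":0.026,"dz":0.02,"rx":-1.2,"ry":-0.8,"rz":5.4},{"hand":1,"dx":0.0205,"dy":0.026,"dz":0.02,"rx":-1.2,"ry":-0.8,"rz":5.4},{"hand":1,"dx":0.0205,"dy":0.026,"dz":0.01,"rx":-1.2,"ry":-0.8,"rz":5.4},{"hand":1,"dx":0.0205,"dy":0.026,"dz":0,"rx":-1.2,"ry":-0.8,"rz":5.4}]' 60
python3 -m jog '[{"hand":1,"dx":0.0205,"dy":0.026,"dz":0,"rx":-1.2,"ry":-0.8,"rz":5.4},{"hand":1,"dx":0.0205,"dy":0.026,"dz":0,"rx":-1.2,"ry":-0.8,"rz":5.4},{"hand":1,"dx":0.0205,"dy":0.026,"dz":0,"rx":-1.2,"ry":-0.8,"rz":5.4},{"hand":1,"dx":0.0205,"dy":0.026,"dz":0,"rx":-1.2,"ry":-0.8,"rz":5.4},{"hand":1,"dx":0.0205,"dy":0.026,"dz":0,"rx":-1.2,"ry":-0.8,"rz":5.4}]'
python3 - <<'E'
from h import *
delta(dp(95,-15,100),Q())
E
```

```text
clock: 0.82
tcp_pos: [345.0, -456.7, 295.0]
eef_rot: [2.764, 1.239, 0.065]
contact_force: [0.2, -0.7, 0.2]
width: 85.2
clock: 1.23
tcp_pos: [446.5, -324.7, 291.6]
eef_rot: [2.311, 1.79, 0.127]
contact_force: [0.1, -0.9, -0.1]
width: 85.7
tcp [ 446.5 -324.7  291.6] d mm [173.8 219.4 -52.8] rot deg [-10.39  -6.58  45.23] rows 7.12 j [-0.78 -0.04 -0.28  1.1   0.06  1.05] F [ 0.1 -0.9 -0.1] w 85.7 t 1.23
```

```bash
python3 -m jog '[{"hand":1,"dx":0.0217,"dy":0.0274,"dz":0,"rx":-1.3,"ry":-0.82,"rz":5.65},{"hand":1,"dx":0.0217,"dy":0.0274,"dz":0,"rx":-1.3,"ry":-0.82,"rz":5.65},{"hand":1,"dx":0.0217,"dy":0.0274,"dz":0,"rx":-1.3,"ry":-0.82,"rz":5.65},{"hand":1,"dx":0.0217,"dy":0.0274,"dz":0,"rx":-1.3,"ry":-0.82,"rz":5.65},{"hand":1,"dx":0.0217,"dy":0.0274,"dz":-0.01,"rx":-1.3,"ry":-0.82,"rz":5.65}]'
python3 -m jog '[{"hand":1,"dx":0.0217,"dy":0.0274,"dz":-0.01,"rx":-1.3,"ry":-0.82,"rz":5.65},{"hand":1,"dx":0.0217,"dy":0.0274,"dz":-0.01,"rx":-1.3,"ry":-0.82,"rz":5.65},{"hand":1,"dx":0.0217,"dy":0.0274,"dz":-0.02,"rx":-1.3,"ry":-0.82,"rz":5.65},{"hand":1,"dx":0,"dy":0,"dz":0,"rx":0,"ry":0,"rz":0},{"hand":1,"dx":0,"dy":0,"dz":0,"rx":0,"ry":0,"rz":0}]'
python3 - <<'E'
from h import *
delta(dp(95,-15,9),Q())
d=imaging.get_image("scene")
crop(d["image"],(350,220),160,120,5,"pics/b.png")
d=imaging.get_image("top")
crop(d["image"],(375,190),160,120,5,"pics/b2.png")
E
```

```text
clock: 1.65
tcp_pos: [556.5, -188.3, 284.1]
eef_rot: [1.722, 2.222, 0.177]
contact_force: [0.7, -1.2, 0.1]
width: 85.1
clock: 2.07
tcp_pos: [618.4, -105.2, 239.1]
eef_rot: [1.345, 2.417, 0.199]
contact_force: [-0.3, 0.1, -0.4]
width: 85.2
tcp [ 618.4 -105.2  239.1] d mm [ 37.   -5.  -84.1] rot deg [-0.1  -0.3   0.18] rows 2.3 j [-0.3   0.03 -0.37  0.79  0.06  0.73] F [-0.3  0.1 -0.4] w 85.2 t 2.07
pics/b.png org 270 160 scale 5
pics/b2.png org 295 130 scale 5
```

View pics/b.png

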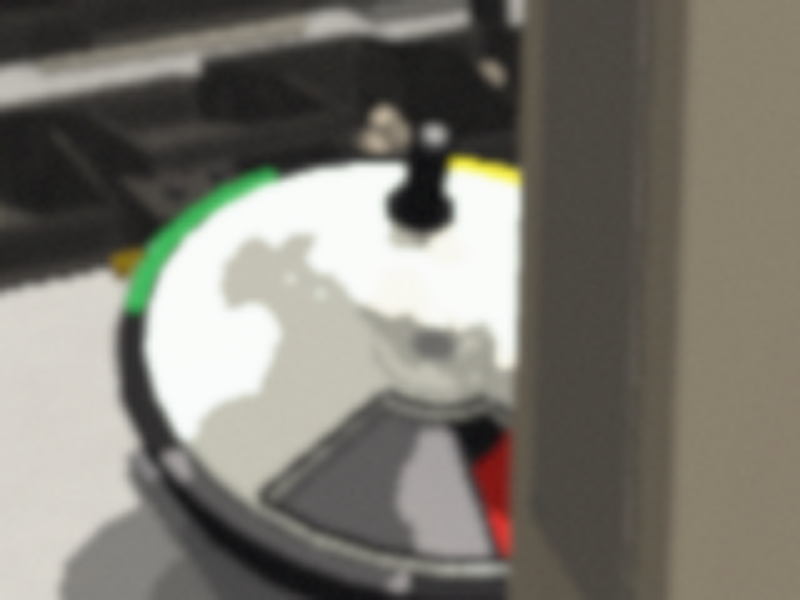

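View pics/b2.png

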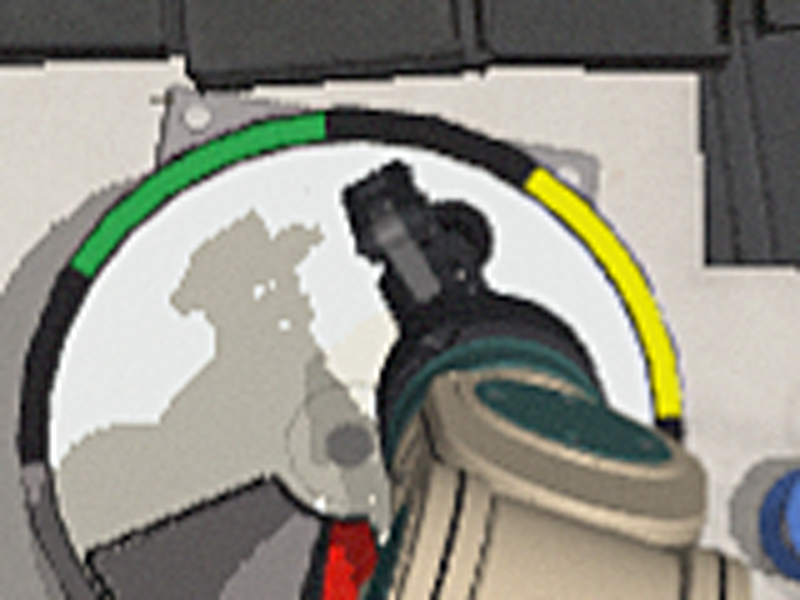

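The fingers are above the post, and the dial is unmoved. I'll descend along the dial axis and grip.

```bash
python3 -m jog '[{"hand":1,"dx":0.01,"dy":-0.0015,"dz":-0.021,"rx":0,"ry":0,"rz":0},{"hand":1,"dx":0.01,"dy":-0.0015,"dz":-0.021,"rx":0,"ry":0,"rz":0},{"hand":1,"dx":0.009,"dy":-0.001,"dz":-0.021,"rx":0,"ry":0,"rz":0},{"hand":1,"dx":0.008,"dy":-0.001,"dz":-0.021,"rx":0,"ry":0,"rz":0},{"hand":1,"dx":0,"dy":0,"dz":0,"rx":0,"ry":0,"rz":0}]'
python3 - <<'E'
from h import *
delta(dp(95,-15,9),Q())
d=imaging.get_image("top")
crop(d["image"],(375,190),160,120,5,"pics/c2.png")
E
```

```text
clock: 2.58
tcp_pos: [654.5, -113.1, 153.5]
eef_rot: [1.352, 2.416, 0.197]
contact_force: [-1.9, -0.7, -1.1]
width: 85.6
tcp [ 654.5 -113.1  153.5] d mm [0.9 2.8 1.5] rot deg [-0.13 -0.4   0.45] rows 0.09 j [-0.29  0.17 -0.41  0.61  0.06  0.74] F [-1.9 -0.7 -1.1] w 85.6 t 2.58
pics/c2.png org 295 130 scale 5
```

View pics/c2.png

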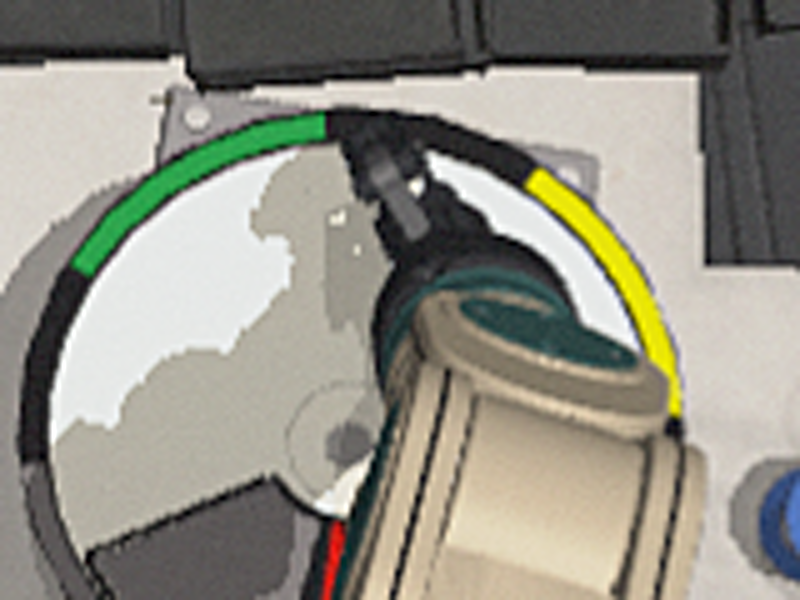

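```bash
python3 -m jog '[{"hand":-0.3,"dx":0.001,"dy":0.002,"dz":0.002,"rx":0,"ry":0,"rz":0},{"hand":-0.6,"dx":0,"dy":0,"dz":0,"rx":0,"ry":0,"rz":0},{"hand":-1,"dx":0,"dy":0,"dz":0,"rx":0,"ry":0,"rz":0},{"hand":-1,"dx":0,"dy":0,"dz":0,"rx":0,"ry":0,"rz":0},{"hand":-1,"dx":0,"dy":0,"dz":0,"rx":0,"ry":0,"rz":0}]' 40
python3 -m jog '[{"hand":-1,"dx":0,"dy":0,"dz":0,"rx":0,"ry":0,"rz":0},{"hand":-1,"dx":0,"dy":0,"dz":0,"rx":0,"ry":0,"rz":0},{"hand":-1,"dx":0,"dy":0,"dz":0,"rx":0,"ry":0,"rz":0}]' 40
python3 - <<'E'
from h import *
delta(dp(95,-15,9),Q())
v=telemetry.read_state()["tcp_pos"]-C; print(v@E1,v@E2,v@N,np.hypot(v@E1,v@E2),np.rad2deg(np.arctan2(v@E2,v@E1)))
E
```

```text
clock: 3.05
tcp_pos: [657.5, -110.4, 160.6]
eef_rot: [1.345, 2.411, 0.199]
contact_force: [-2.1, -0.1, 1.1]
width: 25.4
clock: 3.3
tcp_pos: [657.2, -110.3, 160.4]
eef_rot: [1.346, 2.412, 0.198]
contact_force: [-4.7, -0.3, 6.6]
width: 20.8
tcp [ 657.2 -110.3  160.4] d mm [-1.8  0.1 -5.3] rot deg [ 0.01 -0.05  0.33] rows 0.14 j [-0.29  0.16 -0.4   0.62  0.05  0.74] F [-4.7 -0.3  6.6] w 20.8 t 3.3
95.48784892734731 -24.443754305143067 13.226237073715609 98.56686267352788 -14.35869738180135
```

```bash
python3 -m jog '[{"hand":-1,"dx":-0.001,"dy":0,"dz":0.003,"rx":0,"ry":0,"rz":0},{"hand":-1,"dx":0,"dy":0,"dz":0,"rx":0,"ry":0,"rz":0},{"hand":-1,"dx":0,"dy":0,"dz":0,"rx":0,"ry":0,"rz":0}]' 40
python3 - <<'E'
from h import *
delta(dp(95,-15,9),Q())
v=telemetry.read_state()["tcp_pos"]-C; print(v@E1,v@E2,v@N,np.hypot(v@E1,v@E2),np.rad2deg(np.arctan2(v@E2,v@E1)))
E
```

```text
clock: 3.55
tcp_pos: [656.9, -110.3, 160.6]
eef_rot: [1.346, 2.412, 0.199]
contact_force: [10.1, -1.7, -11.2]
width: 20.7
tcp [ 656.9 -110.3  160.6] d mm [-1.5  0.1 -5.6] rot deg [-0.04 -0.07  0.31] rows 0.14 j [-0.29  0.16 -0.4   0.62  0.06  0.74] F [ 10.1  -1.7 -11.2] w 20.7 t 3.55
95.29462190821958 -24.43245782576969 13.57592175170533 98.37687716144754 -14.380232074996949
```

```bash
python3 - <<'E'
from h import *
a=np.linspace(-15,-140,21); P=np.array([dp(95,x,0) for x in a]); print(np.diff(P,axis=0).round(1))
E
```

```text
[[-4.3 -9.3 -1.3]
 [-5.2 -8.8 -1.7]
 [-6.1 -8.1 -2.1]
 [-6.8 -7.4 -2.4]
 [-7.5 -6.6 -2.8]
 [-8.1 -5.7 -3.1]
 [-8.6 -4.7 -3.3]
 [-9.  -3.7 -3.6]
 [-9.3 -2.6 -3.7]
 [-9.5 -1.5 -3.9]
 [-9.6 -0.4 -4. ]
 [-9.5  0.8 -4. ]
 [-9.4  1.9 -4. ]
 [-9.1  3.  -4. ]
 [-8.7  4.  -3.9]
 [-8.2  5.1 -3.7]
 [-7.7  6.  -3.6]
 [-7.   6.9 -3.3]
 [-6.2  7.7 -3.1]
 [-5.4  8.4 -2.8]]
```

```bash
python3 -m jog '[{"hand":-1,"dx":-0.0036,"dy":-0.0093,"dz":-0.0028,"rx":0,"ry":0,"rz":0},{"hand":-1,"dx":-0.0052,"dy":-0.0088,"dz":-0.0017,"rx":0,"ry":0,"rz":0},{"hand":-1,"dx":-0.0061,"dy":-0.0081,"dz":-0.0021,"rx":0,"ry":0,"rz":0},{"hand":-1,"dx":-0.0068,"dy":-0.0074,"dz":-0.0024,"rx":0,"ry":0,"rz":0},{"hand":-1,"dx":-0.0075,"dy":-0.0066,"dz":-0.0028,"rx":0,"ry":0,"rz":0}]' 40
python3 - <<'E'
from h import *
delta(dp(95,-46.25,13),Q())
E
```

```text
clock: 3.97
tcp_pos: [627.1, -151.4, 150.7]
eef_rot: [1.345, 2.411, 0.199]
contact_force: [3.1, 0.7, -0.6]
width: 20.8
tcp [ 627.1 -151.4  150.7] d mm [-3.2  1.1 -2.2] rot deg [-0.    0.01  0.33] rows 0.1 j [-0.38  0.13 -0.45  0.59  0.09  0.66] F [ 3.1  0.7 -0.6] w 20.8 t 3.97
```

Forces are low, so I'll carry on round the arc.

```bash
python3 -m jog '[{"hand":-1,"dx":-0.0081,"dy":-0.0057,"dz":-0.0031,"rx":0,"ry":0,"rz":0},{"hand":-1,"dx":-0.0086,"dy":-0.0047,"dz":-0.0033,"rx":0,"ry":0,"rz":0},{"hand":-1,"dx":-0.009,"dy":-0.0037,"dz":-0.0036,"rx":0,"ry":0,"rz":0},{"hand":-1,"dx":-0.0093,"dy":-0.0026,"dz":-0.0037,"rx":0,"ry":0,"rz":0},{"hand":-1,"dx":-0.0095,"dy":-0.0015,"dz":-0.0039,"rx":0,"ry":0,"rz":0}]' 40
python3 -m jog '[{"hand":-1,"dx":-0.0096,"dy":-0.0004,"dz":-0.004,"rx":0,"ry":0,"rz":0},{"hand":-1,"dx":-0.0095,"dy":0.0008,"dz":-0.004,"rx":0,"ry":0,"rz":0},{"hand":-1,"dx":-0.0094,"dy":0.0019,"dz":-0.004,"rx":0,"ry":0,"rz":0},{"hand":-1,"dx":-0.0091,"dy":0.003,"dz":-0.004,"rx":0,"ry":0,"rz":0},{"hand":-1,"dx":-0.0087,"dy":0.004,"dz":-0.0039,"rx":0,"ry":0,"rz":0}]' 40
python3 - <<'E'
from h import *
delta(dp(95,-108.75,13),Q())
E
```

```text
clock: 4.38
tcp_pos: [582.0, -169.8, 133.1]
eef_rot: [1.346, 2.41, 0.197]
contact_force: [3.3, -3.8, -0.9]
width: 21.0
clock: 4.8
tcp_pos: [534.7, -160.0, 112.6]
eef_rot: [1.348, 2.412, 0.195]
contact_force: [-0.1, -3.7, 0.8]
width: 20.9
tcp [ 534.7 -160.   112.6] d mm [-1.5  0.9 -1.5] rot deg [ 0.08 -0.15  0.41] rows 0.06 j [-0.47  0.03 -0.66  0.5   0.12  0.57] F [-0.1 -3.7  0.8] w 20.9 t 4.8
```

```bash
python3 -m jog '[{"hand":-1,"dx":-0.0082,"dy":0.0051,"dz":-0.0037,"rx":0,"ry":0,"rz":0},{"hand":-1,"dx":-0.0077,"dy":0.006,"dz":-0.0036,"rx":0,"ry":0,"rz":0},{"hand":-1,"dx":-0.007,"dy":0.0069,"dz":-0.0033,"rx":0,"ry":0,"rz":0},{"hand":-1,"dx":-0.0062,"dy":0.0077,"dz":-0.0031,"rx":0,"ry":0,"rz":0},{"hand":-1,"dx":-0.0054,"dy":0.0084,"dz":-0.0028,"rx":0,"ry":0,"rz":0}]' 40
python3 -m jog '[{"hand":-1,"dx":0,"dy":0,"dz":0,"rx":0,"ry":0,"rz":0},{"hand":-1,"dx":0,"dy":0,"dz":0,"rx":0,"ry":0,"rz":0}]'
python3 - <<'E'
from h import *
delta(dp(95,-140,13),Q())
d=imaging.get_image("top");crop(d["image"],(364,216),150,150,4,"pics/d.png")
d=imaging.get_image("scene");crop(d["image"],(350,220),160,120,5,"pics/d2.png")
E
```

```text
clock: 5.22
tcp_pos: [500.1, -124.2, 95.7]
eef_rot: [1.347, 2.414, 0.198]
contact_force: [-2.5, -3.1, 1.9]
width: 21.0
clock: 5.38
tcp_pos: [499.2, -122.4, 95.1]
eef_rot: [1.347, 2.418, 0.201]
contact_force: [-7.4, 0.4, 6.2]
width: 21.0
tcp [ 499.2 -122.4   95.1] d mm [-0.5 -2.6 -0.5] rot deg [-0.23 -0.3   0.19] rows 0.07 j [-0.43 -0.02 -0.76  0.45  0.11  0.61] F [-7.4  0.4  6.2] w 21.0 t 5.38
pics/d.png org 289 141 scale 4
pics/d2.png org 270 160 scale 5
```

View pics/d.png

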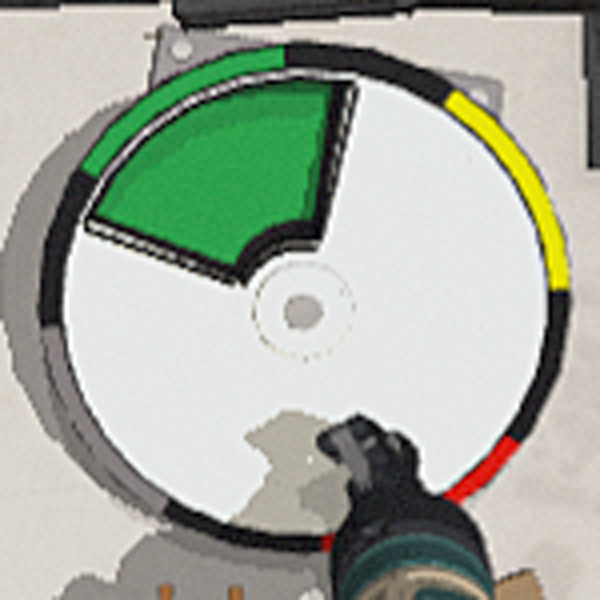

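View pics/d2.png

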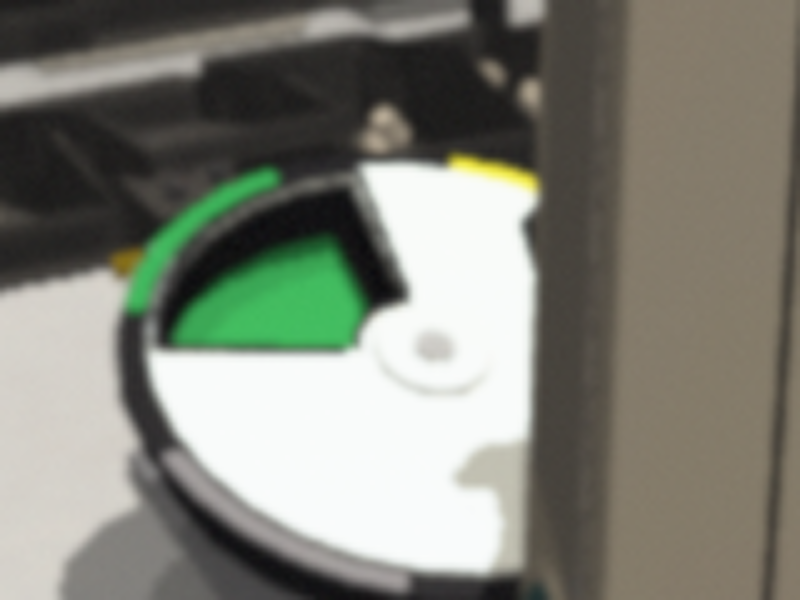

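The top view shows the opening from (88,222) to (355,85) in the crop, centred on the green tag. I'll measure that, then release and back off along the axis.

```bash
python3 - <<'E'
from h import *
d=imaging.get_image("top")
T=lambda x,y:(289+x/4-.4,141+y/4-.4)
p=onplane(d,[T(88,222),T(240,283),T(318,243),T(355,85)],C,N)-C
print(np.rad2deg(np.arctan2(p@E2,p@E1)),np.hypot(p@E1,p@E2))
E
python3 -m jog '[{"hand":0.2,"dx":0,"dy":0,"dz":0,"rx":0,"ry":0,"rz":0},{"hand":0.2,"dx":0,"dy":0,"dz":0,"rx":0,"ry":0,"rz":0},{"hand":0.2,"dx":0,"dy":0,"dz":0,"rx":0,"ry":0,"rz":0},{"hand":0.2,"dx":-0.008,"dy":0.001,"dz":0.018,"rx":0,"ry":0,"rz":0},{"hand":0.2,"dx":-0.012,"dy":0.002,"dz":0.028,"rx":0,"ry":0,"rz":0}]' 40
python3 -m jog '[{"hand":0.2,"dx":-0.012,"dy":0.002,"dz":0.028,"rx":0,"ry":0,"rz":0},{"hand":1,"dx":0,"dy":0,"dz":0.03,"rx":0,"ry":0,"rz":0},{"hand":1,"dx":0,"dy":0,"dz":0.03,"rx":0,"ry":0,"rz":0},{"hand":1,"dx":0,"dy":0,"dz":0,"rx":0,"ry":0,"rz":0}]' 40
python3 - <<'E'
from h import *
d=imaging.get_image("top");crop(d["image"],(364,216),150,150,4,"pics/e.png")
s=imaging.get_image("scene")
e=onz(s,[(130+13.5,320+12.5),(130+32,320+35.5)],6.5);print("scene syr ends",e)
# syringe axis: mask green/white contour in top
x=np.array([90.2,17.5,0]);yaw=np.arctan2(17.5,90.2)
y=np.array([-np.sin(yaw),np.cos(yaw),0]);z=np.array([0,0,-1.]);q=R.from_matrix(np.c_[np.cross(y,z),y,z])
delta([504,396,150],q)
E
```

```text
[75.76017291 74.62684431 -5.13285026 -3.78215228] [119.78395888  34.40711318  36.8035421  121.61202679]
clock: 5.95
tcp_pos: [479.8, -120.4, 139.6]
eef_rot: [1.349, 2.419, 0.201]
contact_force: [0.7, 0.2, 0.3]
width: 51.3
clock: 6.28
tcp_pos: [474.4, -121.6, 238.7]
eef_rot: [1.337, 2.401, 0.202]
contact_force: [2.0, -0.5, 1.5]
width: 84.2
pics/e.png org 289 141 scale 4
scene syr ends [[552.90883041 405.97832981   6.5       ]
 [460.90200061 390.57236148   6.5       ]]
tcp [ 471.2 -120.2  232.6] d mm [ 32.8 516.2 -82.6] rot deg [-10.89  21.97  68.26] rows 13.09 j [-0.46 -0.24 -0.62  0.81  0.12  0.58] F [-0.7  0.3 -0.2] w 85.0 t 6.38
```

View pics/e.png

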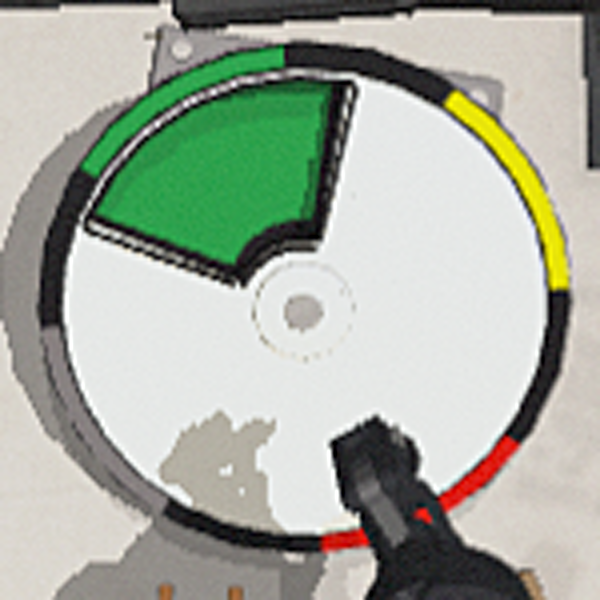

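```bash
python3 -m jog '[{"hand":1,"dx":0.002,"dy":0.018,"dz":0,"rx":-0.68,"ry":1.37,"rz":4.27},{"hand":1,"dx":0.002,"dy":0.032,"dz":0,"rx":-0.68,"ry":1.37,"rz":4.27},{"hand":1,"dx":0.002,"dy":0.034,"dz":0,"rx":-0.68,"ry":1.37,"rz":4.27},{"hand":1,"dx":0.002,"dy":0.034,"dz":0,"rx":-0.68,"ry":1.37,"rz":4.27},{"hand":1,"dx":0.002,"dy":0.034,"dz":0,"rx":-0.68,"ry":1.37,"rz":4.27}]'
python3 -m jog '[{"hand":1,"dx":0.002,"dy":0.034,"dz":0,"rx":-0.68,"ry":1.37,"rz":4.27},{"hand":1,"dx":0.002,"dy":0.034,"dz":0,"rx":-0.68,"ry":1.37,"rz":4.27},{"hand":1,"dx":0.002,"dy":0.034,"dz":0,"rx":-0.68,"ry":1.37,"rz":4.27},{"hand":1,"dx":0.002,"dy":0.034,"dz":0,"rx":-0.68,"ry":1.37,"rz":4.27},{"hand":1,"dx":0.002,"dy":0.034,"dz":0,"rx":-0.68,"ry":1.37,"rz":4.27}]'
python3 -m jog '[{"hand":1,"dx":0.002,"dy":0.034,"dz":-0.01,"rx":-0.68,"ry":1.37,"rz":4.27},{"hand":1,"dx":0.002,"dy":0.034,"dz":-0.015,"rx":-0.68,"ry":1.37,"rz":4.27},{"hand":1,"dx":0.002,"dy":0.034,"dz":-0.02,"rx":-0.68,"ry":1.37,"rz":4.27},{"hand":1,"dx":0.002,"dy":0.034,"dz":-0.02,"rx":-0.68,"ry":1.37,"rz":4.27},{"hand":1,"dx":0.002,"dy":0.034,"dz":-0.02,"rx":-0.68,"ry":1.37,"rz":4.27}]'
cat >> h.py <<'E'
def QS(yd):
    yaw=np.deg2rad(yd);y=np.array([-np.sin(yaw),np.cos(yaw),0]);z=np.array([0,0,-1.]);return R.from_matrix(np.c_[np.cross(y,z),y,z])
E
python3 - <<'E'
from h import *
delta([505,397,100],QS(10.5))
E
```

```text
clock: 6.8
tcp_pos: [478.2, 33.7, 228.1]
eef_rot: [0.893, 2.737, 0.144]
contact_force: [1.0, -0.2, -0.9]
width: 85.4
clock: 7.22
tcp_pos: [488.1, 203.7, 228.0]
eef_rot: [0.377, 2.976, 0.08]
contact_force: [0.8, -0.9, 0.2]
width: 85.5
clock: 7.63
tcp_pos: [498.1, 373.2, 142.0]
eef_rot: [-0.189, 3.118, 0.008]
contact_force: [0.6, 0.2, 0.5]
width: 85.3
tcp [498.1 373.2 142. ] d mm [  6.9  23.8 -42. ] rot deg [-0.4   1.01  3.54] rows 1.22 j [ 0.54  0.32 -0.17  1.07 -0.    0.42] F [0.6 0.2 0.5] w 85.3 t 7.63
```

```bash
python3 -m jog '[{"hand":1,"dx":0.0035,"dy":0.012,"dz":-0.02,"rx":-0.2,"ry":0.5,"rz":1.75},{"hand":1,"dx":0.0035,"dy":0.012,"dz":-0.02,"rx":-0.2,"ry":0.5,"rz":1.75},{"hand":1,"dx":0,"dy":0,"dz":0,"rx":0,"ry":0,"rz":0},{"hand":1,"dx":0,"dy":0,"dz":0,"rx":0,"ry":0,"rz":0}]'
python3 - <<'E'
from h import *
delta([505,397,3],QS(10.5))
d=imaging.get_image("top");crop(d["image"],(151,255),90,90,6,"pics/f.png")
d=imaging.get_image("scene");crop(d["image"],(160,340),120,100,6,"pics/f2.png")
E
```

```text
clock: 7.97
tcp_pos: [504.3, 395.0, 101.6]
eef_rot: [0.28, -3.127, 0.002]
contact_force: [0.5, -0.5, 0.3]
width: 85.2
tcp [504.3 395.  101.6] d mm [  0.7   2.  -98.6] rot deg [ 0.1  -0.1   0.25] rows 2.47 j [ 0.56  0.4  -0.15  1.03 -0.    0.38] F [ 0.5 -0.5  0.3] w 85.2 t 7.97
pics/f.png org 106 210 scale 6
pics/f2.png org 100 290 scale 6
```

View pics/f.png

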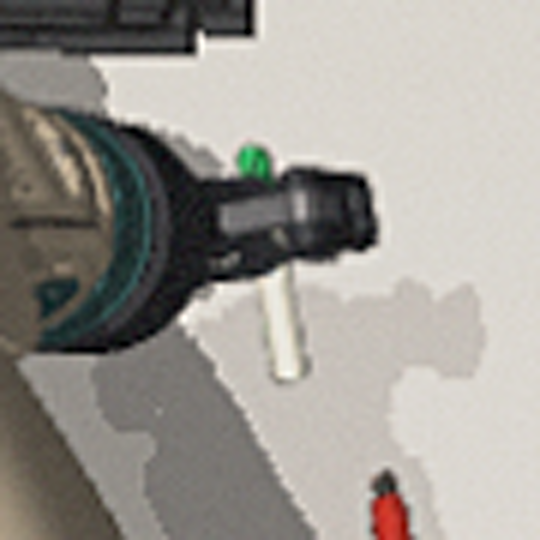

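View pics/f2.png

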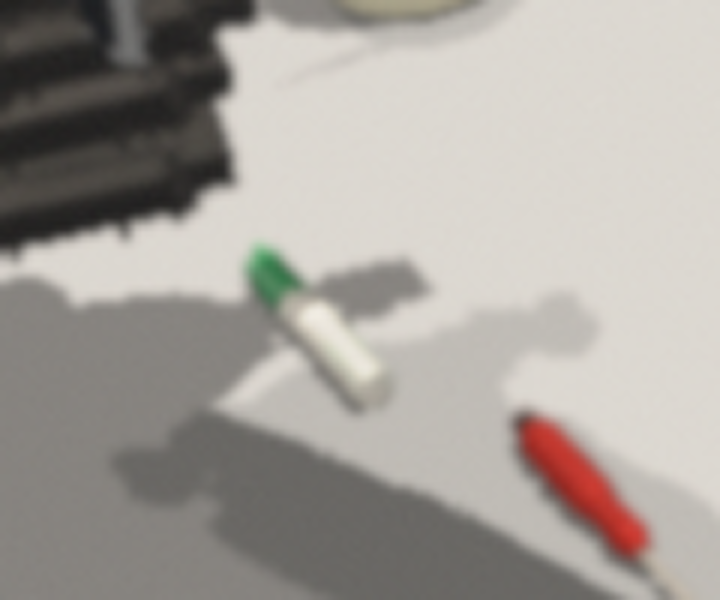

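```bash
python3 -m jog '[{"hand":1,"dx":0.001,"dy":0.002,"dz":-0.025,"rx":0,"ry":0,"rz":0.2},{"hand":1,"dx":0,"dy":0,"dz":-0.035,"rx":0,"ry":0,"rz":0},{"hand":1,"dx":0,"dy":0,"dz":-0.025,"rx":0,"ry":0,"rz":0},{"hand":1,"dx":0,"dy":0,"dz":-0.01,"rx":0,"ry":0,"rz":0},{"hand":1,"dx":0,"dy":0,"dz":0,"rx":0,"ry":0,"rz":0}]'
python3 - <<'E'
from h import *
delta([505,397,3],QS(10.5))
d=imaging.get_image("top");crop(d["image"],(151,255),90,90,6,"pics/g.png")
d=imaging.get_image("scene");crop(d["image"],(160,330),120,100,6,"pics/g2.png")
E
```

```text
clock: 8.48
tcp_pos: [506.0, 396.0, 8.8]
eef_rot: [-0.283, 3.128, -0.0]
contact_force: [-1.0, 0.3, -0.5]
width: 85.4
tcp [506.  396.    8.8] d mm [-1.   1.  -5.8] rot deg [0.01 0.04 0.15] rows 0.15 j [ 0.56  0.49 -0.22  0.86 -0.    0.38] F [-1.   0.3 -0.5] w 85.4 t 8.48
pics/g.png org 106 210 scale 6
pics/g2.png org 100 280 scale 6
```

View pics/g.png

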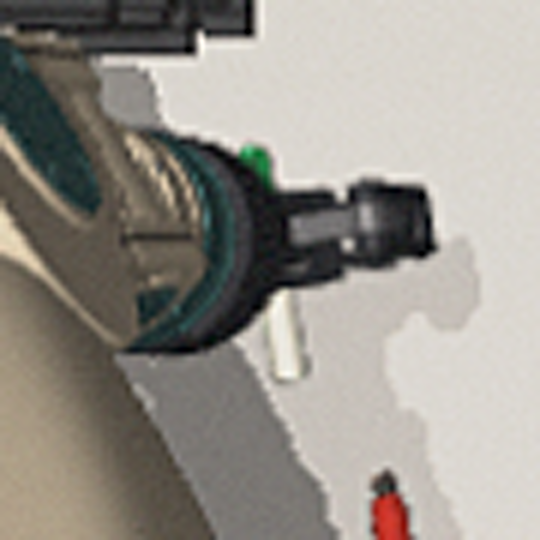

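View pics/g2.png

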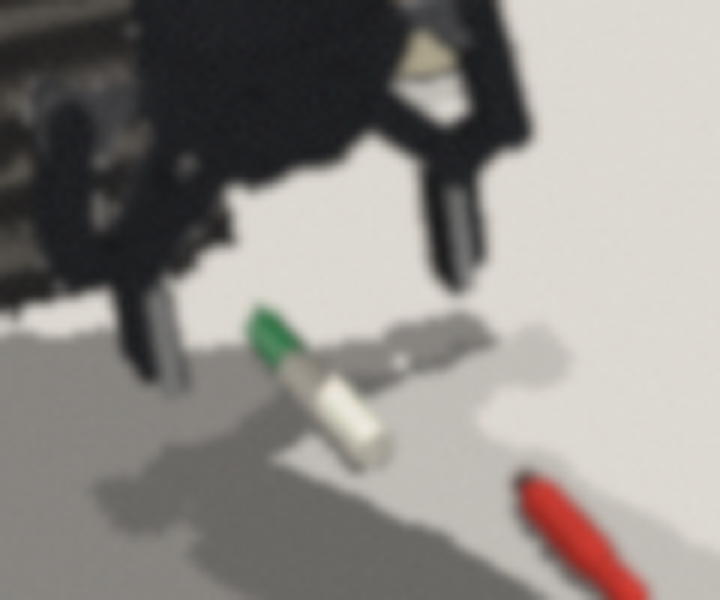

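Both views show the syringe centred between the open fingers, so I'll close on it near the tips.

```bash
python3 -m jog '[{"hand":0,"dx":0,"dy":0,"dz":-0.003,"rx":0,"ry":0,"rz":0},{"hand":-0.4,"dx":0,"dy":0,"dz":-0.001,"rx":0,"ry":0,"rz":0},{"hand":-1,"dx":0,"dy":0,"dz":0,"rx":0,"ry":0,"rz":0},{"hand":-1,"dx":0,"dy":0,"dz":0,"rx":0,"ry":0,"rz":0},{"hand":-1,"dx":0,"dy":0,"dz":0,"rx":0,"ry":0,"rz":0}]' 30
python3 -m jog '[{"hand":-1,"dx":0,"dy":0,"dz":0,"rx":0,"ry":0,"rz":0},{"hand":-1,"dx":0,"dy":0,"dz":0,"rx":0,"ry":0,"rz":0},{"hand":-1,"dx":0,"dy":0,"dz":0,"rx":0,"ry":0,"rz":0}]' 30
python3 - <<'E'
from h import *
delta([505,397,3],QS(10.5))
d=imaging.get_image("scene");crop(d["image"],(160,330),120,100,6,"pics/i2.png")
E
```

```text
clock: 9.0
tcp_pos: [508.3, 398.2, 7.2]
eef_rot: [-0.285, 3.123, 0.004]
contact_force: [0.5, 0.9, 0.4]
width: 25.7
clock: 9.25
tcp_pos: [508.3, 398.3, 7.0]
eef_rot: [-0.285, 3.123, 0.004]
contact_force: [-0.1, -0.6, 2.7]
width: 12.1
tcp [508.3 398.3   7. ] d mm [-3.3 -1.3 -4. ] rot deg [-0.16  0.31  0.07] rows 0.13 j [ 0.56  0.5  -0.22  0.85 -0.    0.38] F [-0.1 -0.6  2.7] w 12.1 t 9.25
pics/i2.png org 100 280 scale 6
```

View pics/i2.png

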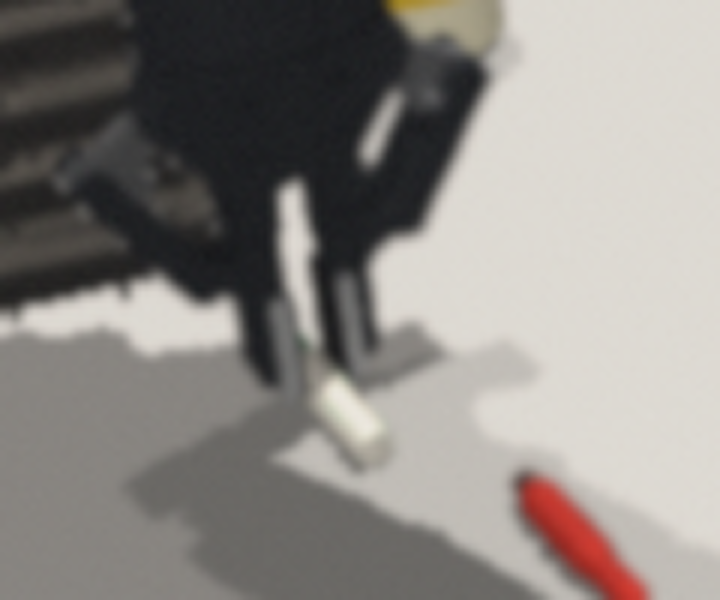

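```bash
python3 -m jog '[{"hand":-0.5,"dx":0,"dy":0,"dz":0,"rx":0,"ry":0,"rz":0},{"hand":-0.5,"dx":0,"dy":0,"dz":0,"rx":0,"ry":0,"rz":0},{"hand":-0.5,"dx":-0.001,"dy":-0.001,"dz":-0.002,"rx":0,"ry":0,"rz":0},{"hand":-0.5,"dx":0,"dy":0,"dz":-0.002,"rx":0,"ry":0,"rz":0},{"hand":-0.5,"dx":0,"dy":0,"dz":0,"rx":0,"ry":0,"rz":0}]' 30
python3 -m jog '[{"hand":-1,"dx":0,"dy":0,"dz":0,"rx":0,"ry":0,"rz":0},{"hand":-1,"dx":0,"dy":0,"dz":0,"rx":0,"ry":0,"rz":0},{"hand":-1,"dx":0,"dy":0,"dz":0,"rx":0,"ry":0,"rz":0},{"hand":-1,"dx":0,"dy":0,"dz":0,"rx":0,"ry":0,"rz":0}]' 30
python3 - <<'E'
from h import *
delta([505,397,3],QS(10.5))
E
```

```text
clock: 9.72
tcp_pos: [506.2, 396.5, 1.6]
eef_rot: [-0.285, 3.125, 0.002]
contact_force: [-0.2, 0.1, 0.1]
width: 21.7
clock: 10.05
tcp_pos: [506.9, 396.9, 2.5]
eef_rot: [-0.285, 3.124, 0.003]
contact_force: [-0.3, -0.7, -0.0]
width: 12.2
tcp [506.9 396.9   2.5] d mm [-1.9  0.1  0.5] rot deg [-0.13  0.27  0.08] rows 0.05 j [ 0.56  0.5  -0.23  0.84 -0.    0.38] F [-0.3 -0.7 -0. ] w 12.2 t 10.05
```

```bash
python3 -m jog '[{"hand":-1,"dx":0,"dy":0,"dz":0.01,"rx":0,"ry":0,"rz":0},{"hand":-1,"dx":0,"dy":0,"dz":0.03,"rx":0,"ry":0,"rz":0},{"hand":-1,"dx":0,"dy":0,"dz":0.04,"rx":0,"ry":0,"rz":0},{"hand":-1,"dx":0,"dy":0,"dz":0.04,"rx":0,"ry":0,"rz":0},{"hand":-1,"dx":0,"dy":0,"dz":0.04,"rx":0,"ry":0,"rz":0}]' 40
python3 -m jog '[{"hand":-1,"dx":0,"dy":0,"dz":0.03,"rx":0,"ry":0,"rz":0},{"hand":-1,"dx":0,"dy":0,"dz":0.02,"rx":0,"ry":0,"rz":0},{"hand":-1,"dx":0,"dy":0,"dz":0,"rx":0,"ry":0,"rz":0},{"hand":-1,"dx":0,"dy":0,"dz":0,"rx":0,"ry":0,"rz":0}]' 40
python3 - <<'E'
from h import *
delta(dp(80,38,90),Q(38)); print(dp(80,38,90))
d=imaging.get_image("scene");t=telemetry.read_state()["tcp_pos"];p=proj(d,t)[0];print(p);crop(d["image"],p,120,100,6,"pics/k.png")
E
```

```text
clock: 10.47
tcp_pos: [506.5, 396.7, 164.7]
eef_rot: [-0.285, 3.124, 0.003]
contact_force: [0.9, 0.5, -1.3]
width: 11.9
clock: 10.8
tcp_pos: [507.9, 397.6, 215.0]
eef_rot: [-0.284, 3.12, 0.006]
contact_force: [-0.4, 0.3, -1.2]
width: 11.6
tcp [507.9 397.6 215. ] d mm [ 100.4 -426.6    3.5] rot deg [ 11.23 -21.12 -69.41] rows 10.96 j [ 0.56  0.31 -0.01  1.24 -0.    0.38] F [-0.4  0.3 -1.2] w 11.6 t 10.8
[608.24750979 -29.02973112 218.44475677]
[137.28045239 241.10677179]
pics/k.png org 77 191 scale 6
```

View pics/k.png

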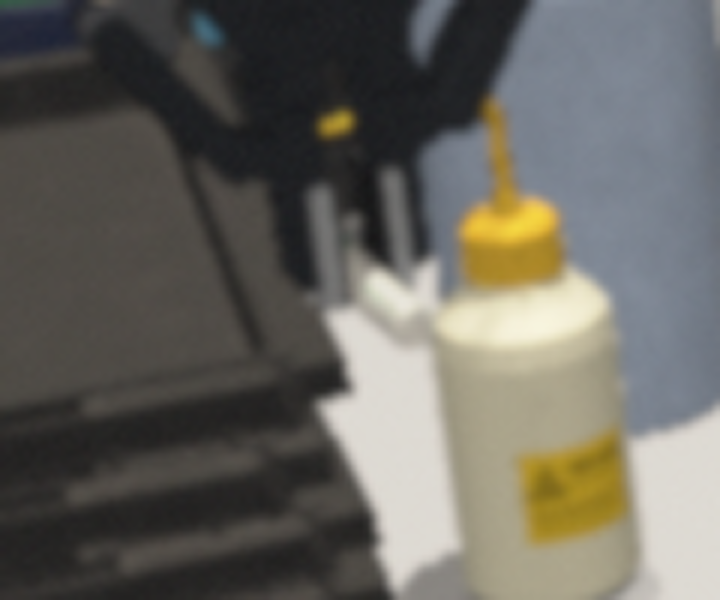

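The syringe is held level between the pads and clear of the wash bottle. Next I'll carry it over the opening.

```bash
python3 -m jog '[{"hand":-1,"dx":0.004,"dy":-0.015,"dz":0.002,"rx":0.4,"ry":-0.75,"rz":-2.5},{"hand":-1,"dx":0.0065,"dy":-0.03,"dz":0.002,"rx":0.8,"ry":-1.5,"rz":-4.95},{"hand":-1,"dx":0.007,"dy":-0.03,"dz":0.002,"rx":0.8,"ry":-1.5,"rz":-4.95},{"hand":-1,"dx":0.007,"dy":-0.03,"dz":0.002,"rx":0.8,"ry":-1.5,"rz":-4.95},{"hand":-1,"dx":0.007,"dy":-0.03,"dz":0.002,"rx":0.8,"ry":-1.5,"rz":-4.95}]' 40
python3 -m jog '[{"hand":-1,"dx":0.0072,"dy":-0.0305,"dz":0,"rx":0.8,"ry":-1.5,"rz":-4.95},{"hand":-1,"dx":0.0072,"dy":-0.0305,"dz":0,"rx":0.8,"ry":-1.5,"rz":-4.95},{"hand":-1,"dx":0.0072,"dy":-0.0305,"dz":0,"rx":0.8,"ry":-1.5,"rz":-4.95},{"hand":-1,"dx":0.0072,"dy":-0.0305,"dz":0,"rx":0.8,"ry":-1.5,"rz":-4.95},{"hand":-1,"dx":0.0072,"dy":-0.0305,"dz":0,"rx":0.8,"ry":-1.5,"rz":-4.95}]' 40
python3 - <<'E'
from h import *
delta(dp(80,38,90),Q(38))
E
```

```text
clock: 11.27
tcp_pos: [536.9, 259.3, 219.9]
eef_rot: [0.322, 2.998, 0.076]
contact_force: [0.2, 1.2, 0.5]
width: 11.9
clock: 11.68
tcp_pos: [572.4, 106.9, 219.9]
eef_rot: [0.922, 2.731, 0.152]
contact_force: [-0.3, 0.0, -1.1]
width: 11.8
tcp [572.4 106.9 219.9] d mm [  35.8 -135.9   -1.4] rot deg [  3.41  -7.27 -22.05] rows 3.51 j [ 0.08  0.03 -0.38  0.89 -0.    0.73] F [-0.3  0.  -1.1] w 11.8 t 11.68
```

```bash
python3 -m jog '[{"hand":-1,"dx":0.0072,"dy":-0.029,"dz":0,"rx":0.7,"ry":-1.5,"rz":-4.6},{"hand":-1,"dx":0.0072,"dy":-0.029,"dz":0,"rx":0.7,"ry":-1.5,"rz":-4.6},{"hand":-1,"dx":0.0072,"dy":-0.029,"dz":0,"rx":0.7,"ry":-1.5,"rz":-4.6},{"hand":-1,"dx":0.0072,"dy":-0.029,"dz":0,"rx":0.7,"ry":-1.5,"rz":-4.6},{"hand":-1,"dx":0.006,"dy":-0.019,"dz":0,"rx":0.6,"ry":-1.3,"rz":-3.7}]' 40
python3 -m jog '[{"hand":-1,"dx":0,"dy":0,"dz":0,"rx":0,"ry":0,"rz":0},{"hand":-1,"dx":0,"dy":0,"dz":0,"rx":0,"ry":0,"rz":0}]' 40
python3 - <<'E'
from h import *
delta(dp(80,38,0),Q(38))
v=telemetry.read_state()["tcp_pos"]-C;print(v@rad(38),v@rad(128),v@N)
d=imaging.get_image("scene");crop(d["image"],(350,210),160,130,5,"pics/l.png")
d=imaging.get_image("top");crop(d["image"],(364,206),150,150,4,"pics/l2.png")
E
```

```text
clock: 12.1
tcp_pos: [607.0, -28.6, 219.6]
eef_rot: [1.384, 2.39, 0.207]
contact_force: [-0.4, -0.3, 0.4]
width: 12.3
clock: 12.27
tcp_pos: [607.0, -26.6, 219.8]
eef_rot: [1.378, 2.396, 0.208]
contact_force: [-0.2, -0.3, 0.0]
width: 11.7
tcp [607.  -26.6 219.8] d mm [ 36.   -7.4 -84.3] rot deg [ 0.07 -0.07 -0.17] rows 2.3 j [-0.15  0.   -0.44  0.73  0.    0.89] F [-0.2 -0.3  0. ] w 11.7 t 12.27
80.68225448946559 2.35654240107883 91.90298973958113
pics/l.png org 270 145 scale 5
pics/l2.png org 289 131 scale 4
```

View pics/l.png

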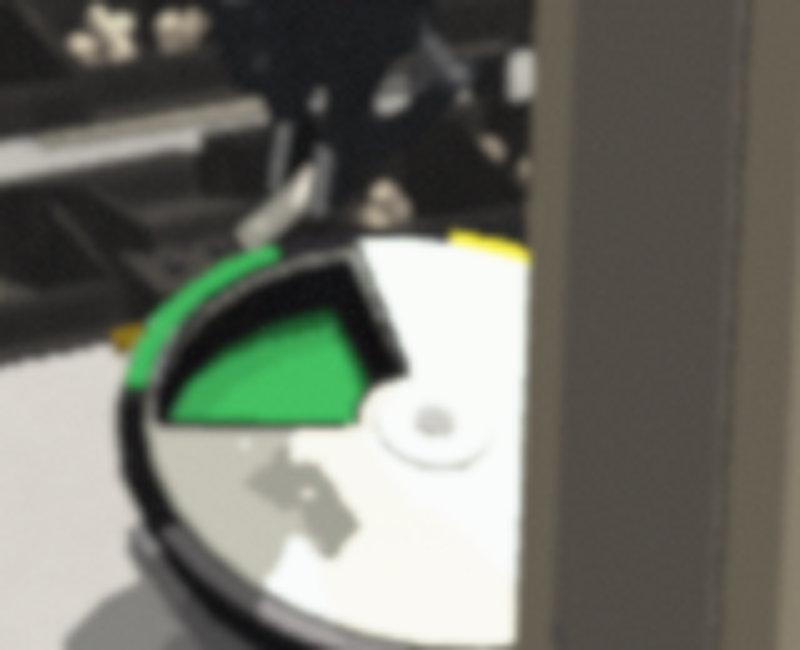

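View pics/l2.png

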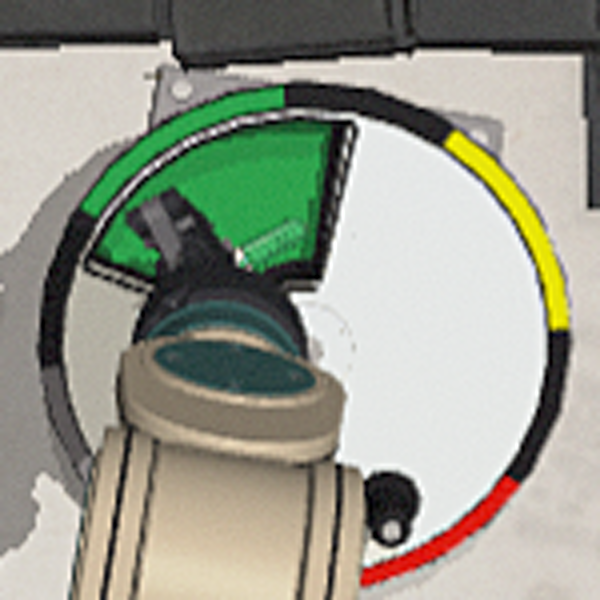

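```bash
python3 -m jog '[{"hand":-1,"dx":0.0085,"dy":-0.003,"dz":-0.0184,"rx":0,"ry":0,"rz":0},{"hand":-1,"dx":0.0085,"dy":-0.0015,"dz":-0.0184,"rx":0,"ry":0,"rz":0},{"hand":-1,"dx":0.008,"dy":-0.0015,"dz":-0.0184,"rx":0,"ry":0,"rz":0},{"hand":-1,"dx":0.004,"dy":-0.0005,"dz":-0.0092,"rx":0,"ry":0,"rz":0},{"hand":-1,"dx":0,"dy":0,"dz":0,"rx":0,"ry":0,"rz":0}]' 40
python3 - <<'E'
from h import *
delta(dp(80,38,0),Q(38))
v=telemetry.read_state()["tcp_pos"]-C;print(v@rad(38),v@rad(128),v@N)
d=imaging.get_image("scene");crop(d["image"],(340,220),120,100,6,"pics/m.png")
d=imaging.get_image("top");crop(d["image"],(364,206),150,150,4,"pics/m2.png")
E
```

```text
clock: 12.78
tcp_pos: [636.3, -30.9, 154.6]
eef_rot: [1.375, 2.4, 0.209]
contact_force: [0.2, 0.5, -0.8]
width: 11.7
tcp [636.3 -30.9 154.6] d mm [  6.6  -3.  -19. ] rot deg [ 0.06 -0.15 -0.37] rows 0.51 j [-0.15  0.12 -0.46  0.59  0.01  0.89] F [ 0.2  0.5 -0.8] w 11.7 t 12.78
82.05847539353006 1.037223635081192 20.23360688128865
pics/m.png org 280 170 scale 6
pics/m2.png org 289 131 scale 4
```

View pics/m.png

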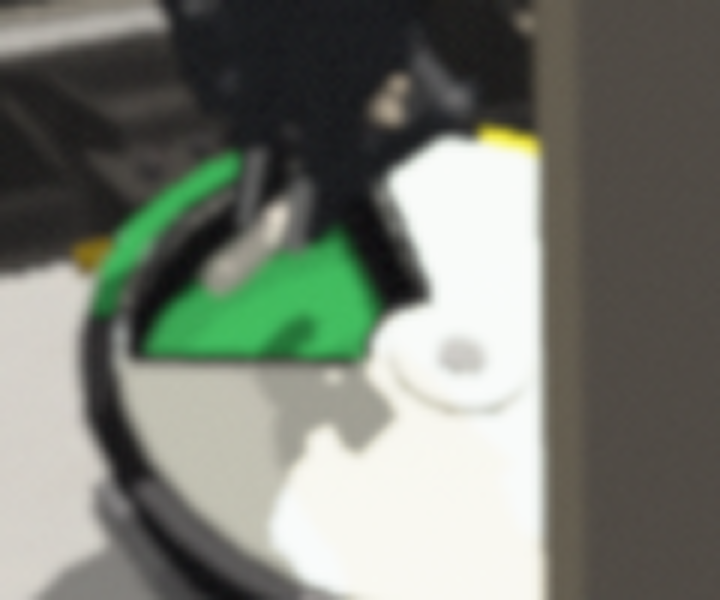

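View pics/m2.png

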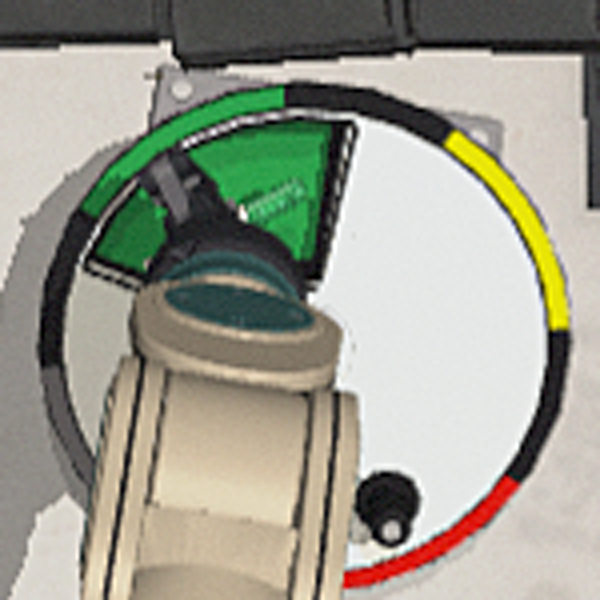

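```bash
python3 - <<'E'
from h import *
delta(dp(78.5,38,-15),Q(38)); print(rad(38),N)
E
```

```text
tcp [637.8 -31.3 157.8] d mm [  9.7  -4.2 -36.5] rot deg [ 0.1   0.12 -0.35] rows 0.95 j [-0.15  0.11 -0.46  0.59  0.01  0.89] F [-0.1  0.   0. ] w 11.8 t 12.88
[0.80442599 0.50865723 0.30686584] [-0.38562855  0.05419656  0.92106099]
```

```bash
python3 -m jog '[{"hand":-1,"dx":0.003,"dy":-0.0015,"dz":-0.01,"rx":0,"ry":0,"rz":0},{"hand":-1,"dx":0.003,"dy":-0.001,"dz":-0.01,"rx":0,"ry":0,"rz":0},{"hand":-1,"dx":0.003,"dy":-0.001,"dz":-0.01,"rx":0,"ry":0,"rz":0},{"hand":-1,"dx":0.002,"dy":-0.001,"dz":-0.0065,"rx":0,"ry":0,"rz":0},{"hand":-1,"dx":0,"dy":0,"dz":0,"rx":0,"ry":0,"rz":0}]' 40
python3 - <<'E'
from h import *
delta(dp(78.5,38,-33),Q(38))
v=telemetry.read_state()["tcp_pos"]-C;print(v@rad(38),v@rad(128),v@N)
d=imaging.get_image("scene");crop(d["image"],(340,220),120,100,6,"pics/n.png")
E
```

```text
clock: 13.3
tcp_pos: [647.9, -36.6, 118.9]
eef_rot: [1.376, 2.397, 0.209]
contact_force: [-0.5, 0.2, -1.0]
width: 11.4
tcp [647.9 -36.6 118.9] d mm [  6.6   0.1 -14.2] rot deg [ 0.08 -0.03 -0.27] rows 0.39 j [-0.16  0.18 -0.48  0.51  0.01  0.88] F [-0.5  0.2 -1. ] w 11.4 t 13.3
77.4965029765288 -0.5201606028319274 -17.344266657970884
pics/n.png org 280 170 scale 6
```

View pics/n.png

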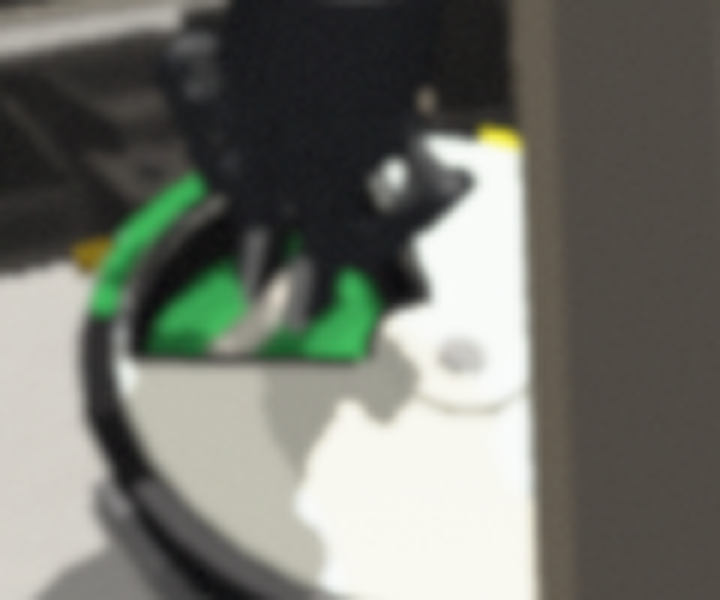

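The syringe is entering the opening without contact. I'll go down in small steps and watch the force.

```bash
python3 -m jog '[{"hand":-1,"dx":0.002,"dy":0,"dz":-0.004,"rx":0,"ry":0,"rz":0},{"hand":-1,"dx":0.002,"dy":0,"dz":-0.004,"rx":0,"ry":0,"rz":0},{"hand":-1,"dx":0,"dy":0,"dz":0,"rx":0,"ry":0,"rz":0}]' 40
python3 -m jog '[{"hand":-1,"dx":0.001,"dy":0,"dz":-0.002,"rx":0,"ry":0,"rz":0},{"hand":-1,"dx":0,"dy":0,"dz":0,"rx":0,"ry":0,"rz":0}]' 40
python3 - <<'E'
from h import *
delta(dp(78.5,38,-33),Q(38))
v=telemetry.read_state()["tcp_pos"]-C;print(v@rad(38),v@rad(128),v@N)
E
```

```text
clock: 13.6
tcp_pos: [653.3, -36.6, 113.1]
eef_rot: [1.374, 2.394, 0.211]
contact_force: [-0.9, 0.8, -0.1]
width: 12.1
clock: 13.77
tcp_pos: [654.3, -36.5, 111.5]
eef_rot: [1.373, 2.394, 0.211]
contact_force: [-0.1, -0.9, -1.0]
width: 11.6
tcp [654.3 -36.5 111.5] d mm [ 0.2  0.1 -6.8] rot deg [ 0.11  0.19 -0.29] rows 0.17 j [-0.16  0.19 -0.48  0.49  0.01  0.89] F [-0.1 -0.9 -1. ] w 11.6 t 13.77
80.41754273699006 -1.6192006703515698 -26.67716968549459
```

```bash
python3 -m jog '[{"hand":-1,"dx":0.0005,"dy":0,"dz":-0.002,"rx":0,"ry":0,"rz":0},{"hand":-1,"dx":0,"dy":0,"dz":0,"rx":0,"ry":0,"rz":0}]' 40
python3 -m jog '[{"hand":-1,"dx":0.0005,"dy":0,"dz":-0.002,"rx":0,"ry":0,"rz":0},{"hand":-1,"dx":0,"dy":0,"dz":0,"rx":0,"ry":0,"rz":0}]' 40
python3 - <<'E'
from h import *
delta(dp(78.5,38,-33),Q(38))
v=telemetry.read_state()["tcp_pos"]-C;print(v@rad(38),v@rad(128),v@N)
E
```

```text
clock: 13.93
tcp_pos: [654.7, -36.6, 109.5]
eef_rot: [1.373, 2.394, 0.211]
contact_force: [0.2, -0.6, -0.4]
width: 11.9
clock: 14.1
tcp_pos: [655.0, -36.5, 107.3]
eef_rot: [1.374, 2.394, 0.211]
contact_force: [0.2, 0.3, -0.5]
width: 11.9
tcp [655.  -36.5 107.3] d mm [-0.6  0.1 -2.6] rot deg [ 0.11  0.17 -0.29] rows 0.07 j [-0.16  0.2  -0.48  0.49  0.01  0.89] F [ 0.2  0.3 -0.5] w 11.9 t 14.1
79.74177625600309 -0.9426474746135995 -30.79309188549926
```

```bash
python3 -m jog '[{"hand":-1,"dx":0.0005,"dy":0,"dz":-0.0015,"rx":0,"ry":0,"rz":0},{"hand":-1,"dx":0,"dy":0,"dz":0,"rx":0,"ry":0,"rz":0}]' 40
python3 -m jog '[{"hand":-1,"dx":0.0005,"dy":0,"dz":-0.0015,"rx":0,"ry":0,"rz":0},{"hand":-1,"dx":0,"dy":0,"dz":0,"rx":0,"ry":0,"rz":0}]' 40
python3 - <<'E'
from h import *
delta(dp(78.5,38,-33),Q(38))
v=telemetry.read_state()["tcp_pos"]-C;print(v@rad(38),v@rad(128),v@N)
E
```

```text
clock: 14.27
tcp_pos: [655.6, -36.5, 105.8]
eef_rot: [1.373, 2.394, 0.211]
contact_force: [0.2, -0.5, -0.3]
width: 12.1
clock: 14.43
tcp_pos: [656.1, -36.5, 105.2]
eef_rot: [1.373, 2.393, 0.211]
contact_force: [-4.4, 0.7, 3.8]
width: 11.7
tcp [656.1 -36.5 105.2] d mm [-1.6  0.1 -0.5] rot deg [ 0.12  0.19 -0.29] rows 0.05 j [-0.16  0.2  -0.48  0.48  0.01  0.89] F [-4.4  0.7  3.8] w 11.7 t 14.43
79.90863041487967 -0.9034044682441729 -33.192081083504384
```

Contact came at 33.2 mm below the face plane, against 33.5 mm predicted, with about 5 N along the axis. I'll hold briefly, then release and withdraw along the axis.

```bash
python3 -m jog '[{"hand":-1,"dx":0,"dy":0,"dz":0,"rx":0,"ry":0,"rz":0},{"hand":-1,"dx":0,"dy":0,"dz":0,"rx":0,"ry":0,"rz":0},{"hand":-0.7,"dx":0,"dy":0,"dz":0,"rx":0,"ry":0,"rz":0},{"hand":-0.5,"dx":0,"dy":0,"dz":0,"rx":0,"ry":0,"rz":0},{"hand":-0.35,"dx":0,"dy":0,"dz":0,"rx":0,"ry":0,"rz":0}]' 40
python3 -m jog '[{"hand":-0.35,"dx":0,"dy":0,"dz":0,"rx":0,"ry":0,"rz":0},{"hand":-0.35,"dx":-0.002,"dy":0.0005,"dz":0.005,"rx":0,"ry":0,"rz":0},{"hand":-0.35,"dx":-0.006,"dy":0.001,"dz":0.014,"rx":0,"ry":0,"rz":0},{"hand":-0.35,"dx":-0.01,"dy":0.0015,"dz":0.024,"rx":0,"ry":0,"rz":0},{"hand":-0.35,"dx":-0.012,"dy":0.0015,"dz":0.028,"rx":0,"ry":0,"rz":0}]' 40
python3 -m jog '[{"hand":0,"dx":-0.012,"dy":0.0015,"dz":0.028,"rx":0,"ry":0,"rz":0},{"hand":1,"dx":-0.02,"dy":-0.005,"dz":0.02,"rx":0,"ry":0,"rz":0},{"hand":1,"dx":0,"dy":0,"dz":0,"rx":0,"ry":0,"rz":0}]' 40
python3 - <<'E'
from h import *
delta(dp(95,-140,105),Q())
d=imaging.get_image("scene");crop(d["image"],(340,220),120,100,6,"pics/o.png")
d=imaging.get_image("top");crop(d["image"],(364,206),150,150,4,"pics/o2.png")
E
```

```text
clock: 14.85
tcp_pos: [656.4, -36.6, 104.5]
eef_rot: [1.373, 2.393, 0.211]
contact_force: [0.1, 0.1, 0.1]
width: 27.6
clock: 15.27
tcp_pos: [624.6, -31.8, 174.3]
eef_rot: [1.375, 2.397, 0.209]
contact_force: [0.3, 0.2, -0.1]
width: 27.6
clock: 15.52
tcp_pos: [595.0, -36.2, 229.7]
eef_rot: [1.37, 2.386, 0.214]
contact_force: [1.1, 0.1, 0.5]
width: 63.3
tcp [595.  -36.2 229.7] d mm [-131.8  -83.9  -50.3] rot deg [-0.56  0.76  1.57] rows 4.1 j [-0.18 -0.03 -0.45  0.74  0.01  0.87] F [1.1 0.1 0.5] w 63.3 t 15.52
pics/o.png org 280 170 scale 6
pics/o2.png org 289 131 scale 4
```

View pics/o.png

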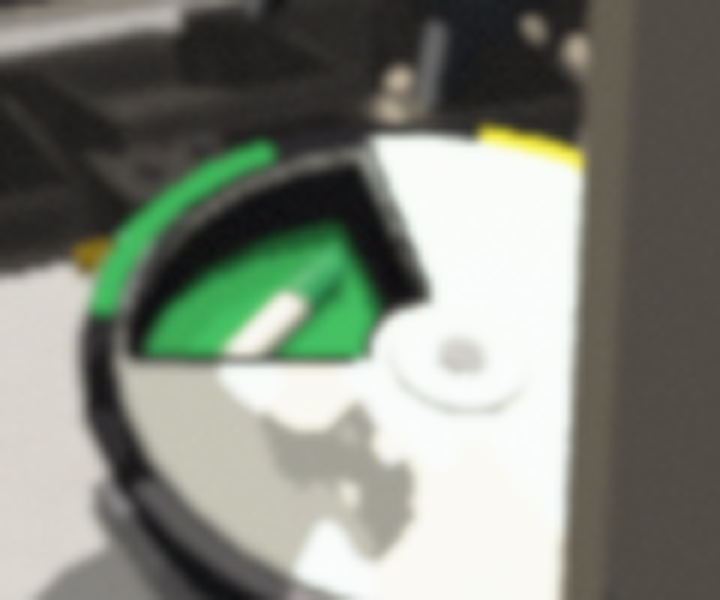

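View pics/o2.png

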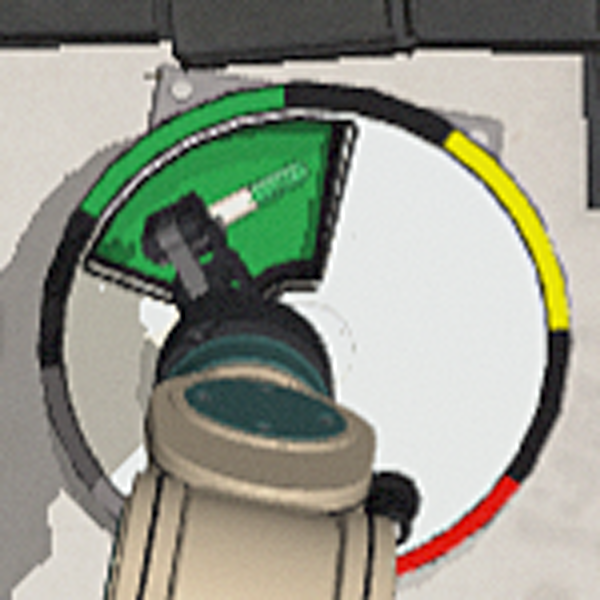

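```bash
python3 - <<'E'
from h import *
v=np.array([499.2,-122.4,95.1])-C;print(np.hypot(v@E1,v@E2),np.rad2deg(np.arctan2(v@E2,v@E1)),v@N)
d=imaging.get_image("top")
p=onplane(d,[(289+391/4-.4,131+530/4-.4)],dp(0,0,45),N)[0]-C;print(np.hypot(p@E1,p@E2),np.rad2deg(np.arctan2(p@E2,p@E1)))
for h in(110,12):
  delta(np.array([499.2,-122.4,95.1])+(h-v@N)*N,Q())
E
```

```text
93.0746662199812 -141.14925747103564 13.383441561836761
95.6803551748624 -142.03759185683586
tcp [594.1 -35.5 223.5] d mm [-132.2  -81.6  -39.4] rot deg [-0.67  0.32  1.56] rows 4.01 j [-0.18 -0.03 -0.46  0.73  0.01  0.87] F [-0.1  0.1 -0.2] w 83.7 t 15.67
tcp [594.1 -35.5 223.5] d mm [ -94.4  -86.9 -129.7] rot deg [-0.67  0.32  1.56] rows 4.56 j [-0.18 -0.03 -0.46  0.73  0.01  0.87] F [-0.1  0.1 -0.2] w 83.7 t 15.67
```

```bash
python3 -m jog '[{"hand":1,"dx":-0.013,"dy":-0.008,"dz":0.005,"rx":-0.1,"ry":0.1,"rz":0.3},{"hand":1,"dx":-0.03,"dy":-0.019,"dz":-0.006,"rx":-0.1,"ry":0.1,"rz":0.3},{"hand":1,"dx":-0.033,"dy":-0.02,"dz":-0.012,"rx":-0.2,"ry":0.1,"rz":0.4},{"hand":1,"dx":-0.033,"dy":-0.02,"dz":-0.015,"rx":-0.2,"ry":0,"rz":0.3},{"hand":1,"dx":-0.023,"dy":-0.015,"dz":-0.011,"rx":-0.1,"ry":0,"rz":0.3}]' 40
python3 -m jog '[{"hand":1,"dx":0,"dy":0,"dz":0,"rx":0,"ry":0,"rz":0},{"hand":1,"dx":0,"dy":0,"dz":0,"rx":0,"ry":0,"rz":0}]' 40
python3 - <<'E'
from h import *
v=np.array([499.2,-122.4,95.1])-C
delta(np.array([499.2,-122.4,95.1])+(12-v@N)*N,Q())
d=imaging.get_image("scene");crop(d["image"],(340,230),120,100,6,"pics/p.png")
d=imaging.get_image("top");crop(d["image"],(364,216),150,150,4,"pics/p2.png")
E
```

```text
clock: 16.08
tcp_pos: [458.7, -117.2, 181.0]
eef_rot: [1.34, 2.421, 0.199]
contact_force: [-0.3, -0.4, 0.6]
width: 86.0
clock: 16.25
tcp_pos: [460.0, -117.6, 181.7]
eef_rot: [1.343, 2.418, 0.2]
contact_force: [0.3, -0.5, 0.5]
width: 85.9
tcp [ 460.  -117.6  181.7] d mm [ 39.7  -4.9 -87.9] rot deg [-0.1  -0.24  0.1 ] rows 2.41 j [-0.46 -0.22 -0.71  0.7   0.12  0.57] F [ 0.3 -0.5  0.5] w 85.9 t 16.25
pics/p.png org 280 180 scale 6
pics/p2.png org 289 141 scale 4
```

View pics/p2.png

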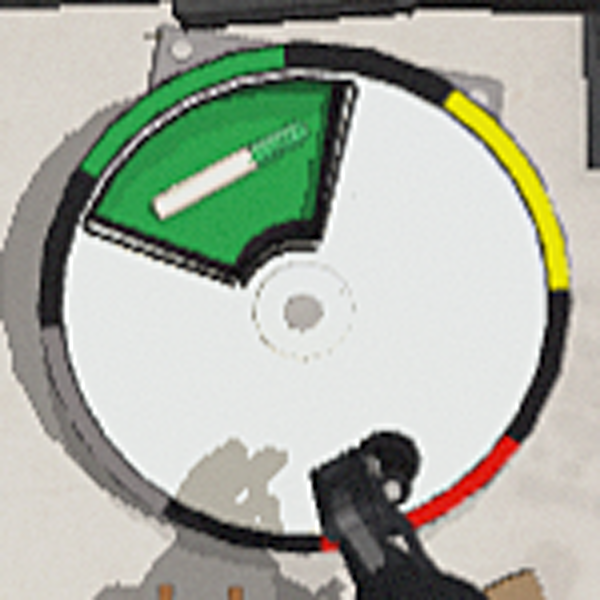

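The top view shows the syringe at rest on the green floor, from about (160,212) to (305,130) in the crop, with the cover unmoved. Next I'll grip the post again.

```bash
python3 -m jog '[{"hand":1,"dx":0.01,"dy":-0.0015,"dz":-0.022,"rx":0,"ry":-0.1,"rz":0},{"hand":1,"dx":0.01,"dy":-0.0015,"dz":-0.022,"rx":0,"ry":-0.1,"rz":0},{"hand":1,"dx":0.01,"dy":-0.001,"dz":-0.022,"rx":0,"ry":0,"rz":0},{"hand":1,"dx":0.009,"dy":-0.001,"dz":-0.02,"rx":0,"ry":0,"rz":0},{"hand":1,"dx":0,"dy":0,"dz":0,"rx":0,"ry":0,"rz":0}]' 40
python3 -m jog '[{"hand":-0.3,"dx":0,"dy":0,"dz":0,"rx":0,"ry":0,"rz":0},{"hand":-0.6,"dx":0,"dy":0,"dz":0,"rx":0,"ry":0,"rz":0},{"hand":-1,"dx":0,"dy":0,"dz":0,"rx":0,"ry":0,"rz":0},{"hand":-1,"dx":0,"dy":0,"dz":0,"rx":0,"ry":0,"rz":0},{"hand":-1,"dx":0,"dy":0,"dz":0,"rx":0,"ry":0,"rz":0}]' 40
python3 -m jog '[{"hand":-1,"dx":0,"dy":0,"dz":0,"rx":0,"ry":0,"rz":0},{"hand":-1,"dx":0,"dy":0,"dz":0,"rx":0,"ry":0,"rz":0}]' 40
python3 - <<'E'
from h import *
delta(dp(95,-141,13),Q())
v=telemetry.read_state()["tcp_pos"]-C;print(np.hypot(v@E1,v@E2),np.rad2deg(np.arctan2(v@E2,v@E1)),v@N)
a=np.linspace(-141.5,-50.5,16); P=np.array([dp(95,x,0) for x in a]); print(np.diff(P,axis=0).round(1))
E
```

```text
clock: 16.77
tcp_pos: [501.4, -121.1, 95.1]
eef_rot: [1.336, 2.419, 0.203]
contact_force: [-0.7, -0.6, -0.2]
width: 85.3
clock: 17.18
tcp_pos: [501.2, -123.4, 99.8]
eef_rot: [1.336, 2.411, 0.199]
contact_force: [-19.3, -9.0, 10.4]
width: 25.6
clock: 17.35
tcp_pos: [499.1, -124.2, 99.0]
eef_rot: [1.34, 2.412, 0.193]
contact_force: [-10.2, -3.6, 8.6]
width: 21.1
tcp [ 499.1 -124.2   99. ] d mm [-1.2  0.6 -4.8] rot deg [ 0.3  -0.02  0.15] rows 0.12 j [-0.43 -0.03 -0.76  0.45  0.11  0.6 ] F [-10.2  -3.6   8.6] w 21.1 t 17.35
92.92965984187022 -139.6110495007397 16.900525985092962
[[ 5.  -8.3  2.6]
 [ 5.8 -7.7  2.9]
 [ 6.6 -6.9  3.2]
 [ 7.2 -6.1  3.4]
 [ 7.8 -5.3  3.6]
 [ 8.3 -4.3  3.7]
 [ 8.7 -3.3  3.8]
 [ 9.  -2.3  3.9]
 [ 9.2 -1.3  3.9]
 [ 9.3 -0.2  3.9]
 [ 9.3  0.8  3.8]
 [ 9.1  1.9  3.7]
 [ 8.9  2.9  3.6]
 [ 8.6  3.9  3.4]
 [ 8.2  4.9  3.1]]
```

```bash
python3 -m jog '[{"hand":-1,"dx":0.004,"dy":-0.0088,"dz":0.0026,"rx":0,"ry":0,"rz":0},{"hand":-1,"dx":0.0058,"dy":-0.0077,"dz":0.0029,"rx":0,"ry":0,"rz":0},{"hand":-1,"dx":0.0066,"dy":-0.0069,"dz":0.0032,"rx":0,"ry":0,"rz":0},{"hand":-1,"dx":0.0072,"dy":-0.0061,"dz":0.0034,"rx":0,"ry":0,"rz":0},{"hand":-1,"dx":0.0078,"dy":-0.0053,"dz":0.0036,"rx":0,"ry":0,"rz":0}]' 40
python3 -m jog '[{"hand":-1,"dx":0.0083,"dy":-0.0043,"dz":0.0037,"rx":0,"ry":0,"rz":0},{"hand":-1,"dx":0.0087,"dy":-0.0033,"dz":0.0038,"rx":0,"ry":0,"rz":0},{"hand":-1,"dx":0.009,"dy":-0.0023,"dz":0.0039,"rx":0,"ry":0,"rz":0},{"hand":-1,"dx":0.0092,"dy":-0.0013,"dz":0.0039,"rx":0,"ry":0,"rz":0},{"hand":-1,"dx":0.0093,"dy":-0.0002,"dz":0.0039,"rx":0,"ry":0,"rz":0}]' 40
python3 -m jog '[{"hand":-1,"dx":0.0093,"dy":0.0008,"dz":0.0038,"rx":0,"ry":0,"rz":0},{"hand":-1,"dx":0.0091,"dy":0.0019,"dz":0.0037,"rx":0,"ry":0,"rz":0},{"hand":-1,"dx":0.0089,"dy":0.0029,"dz":0.0036,"rx":0,"ry":0,"rz":0},{"hand":-1,"dx":0.0086,"dy":0.0039,"dz":0.0034,"rx":0,"ry":0,"rz":0},{"hand":-1,"dx":0.0082,"dy":0.0049,"dz":0.0031,"rx":0,"ry":0,"rz":0}]' 40
python3 -m jog '[{"hand":-1,"dx":0,"dy":0,"dz":0,"rx":0,"ry":0,"rz":0},{"hand":-1,"dx":0,"dy":0,"dz":0,"rx":0,"ry":0,"rz":0}]' 40
python3 - <<'E'
from h import *
v=telemetry.read_state()["tcp_pos"]-C;print(np.hypot(v@E1,v@E2),np.rad2deg(np.arctan2(v@E2,v@E1)),v@N)
d=imaging.get_image("scene");crop(d["image"],(340,230),120,100,6,"pics/q.png")
d=imaging.get_image("top");crop(d["image"],(364,216),150,150,4,"pics/q2.png")
E
```

```text
clock: 17.77
tcp_pos: [530.4, -159.3, 114.4]
eef_rot: [1.34, 2.413, 0.194]
contact_force: [-7.5, -4.4, 4.2]
width: 20.5
clock: 18.18
tcp_pos: [576.7, -172.1, 134.7]
eef_rot: [1.339, 2.409, 0.192]
contact_force: [-4.7, -5.5, 1.8]
width: 21.0
clock: 18.6
tcp_pos: [621.9, -157.0, 152.7]
eef_rot: [1.337, 2.408, 0.196]
contact_force: [0.1, -4.5, 0.5]
width: 20.5
clock: 18.77
tcp_pos: [623.4, -155.9, 153.3]
eef_rot: [1.333, 2.407, 0.201]
contact_force: [4.0, -3.5, -1.5]
width: 20.8
100.52129251042226 -47.59636426783951 17.2692163786769
pics/q.png org 280 180 scale 6
pics/q2.png org 289 141 scale 4
```

View pics/q2.png

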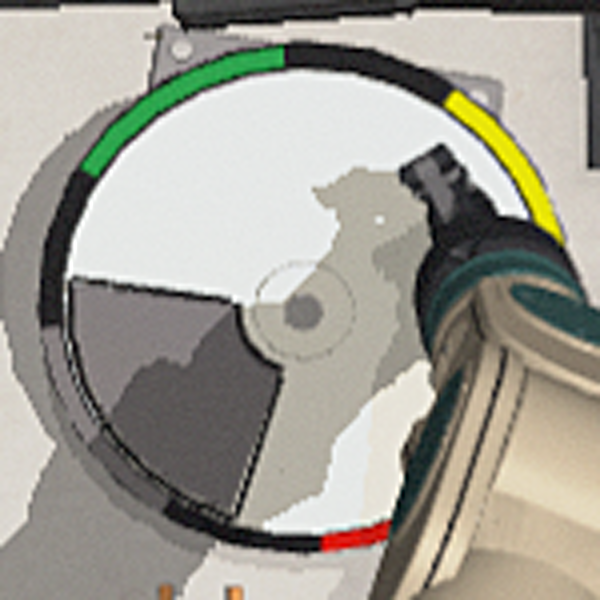

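View pics/q.png

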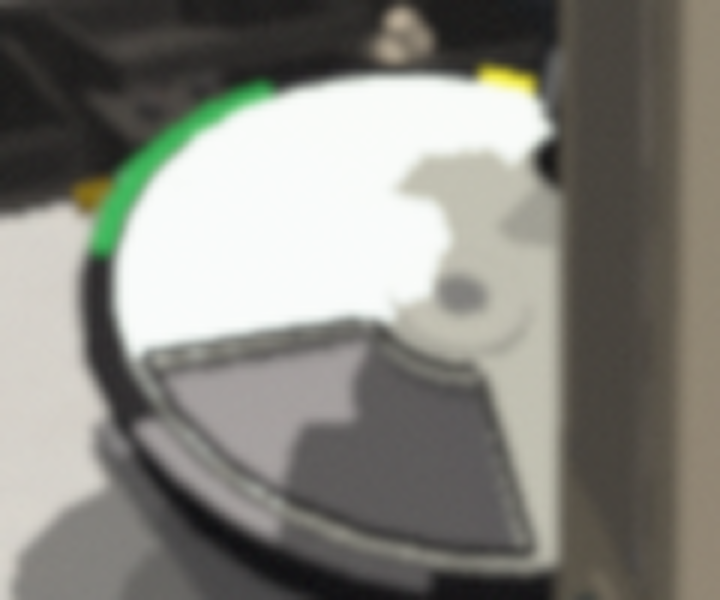

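```bash
python3 - <<'E'
from h import *
d=imaging.get_image("top")
T=lambda x,y:(289+x/4-.4,141+y/4-.4)
p=onplane(d,[T(70,280),T(239,302),T(283,370),T(235,520)],C,N)-C
print(np.rad2deg(np.arctan2(p@E2,p@E1)),np.hypot(p@E1,p@E2))
# grey tag ends (45,325),(168,505) mid-rim
p=onplane(d,[T(52,325),T(170,505)],C,N)-C
print(np.rad2deg(np.arctan2(p@E2,p@E1)),np.hypot(p@E1,p@E2))
E
```

```text
[ 91.41877796  92.07782872 174.45454495 173.01716138] [121.15656654  32.09464776  34.64565777 123.35812955]
[102.79585956 156.94817269] [130.41063149 129.82890964]
```

The opening is centred at 132.7°, against 129.9° for the grey tag, so I'll trim it back by about 2°, release and withdraw.

```bash
python3 -m jog '[{"hand":-1,"dx":-0.003,"dy":-0.002,"dz":-0.001,"rx":0,"ry":0,"rz":0},{"hand":-1,"dx":0,"dy":0,"dz":0,"rx":0,"ry":0,"rz":0},{"hand":-0.5,"dx":0,"dy":0,"dz":0,"rx":0,"ry":0,"rz":0},{"hand":0.2,"dx":0,"dy":0,"dz":0,"rx":0,"ry":0,"rz":0},{"hand":0.2,"dx":0,"dy":0,"dz":0,"rx":0,"ry":0,"rz":0}]' 40
python3 -m jog '[{"hand":0.2,"dx":0,"dy":0,"dz":0,"rx":0,"ry":0,"rz":0},{"hand":0.2,"dx":-0.008,"dy":0.001,"dz":0.018,"rx":0,"ry":0,"rz":0},{"hand":0.2,"dx":-0.012,"dy":0.002,"dz":0.028,"rx":0,"ry":0,"rz":0},{"hand":0.2,"dx":-0.012,"dy":0.002,"dz":0.028,"rx":0,"ry":0,"rz":0},{"hand":0.2,"dx":-0.012,"dy":0.002,"dz":0.028,"rx":0,"ry":0,"rz":0}]' 40
python3 -m jog '[{"hand":1,"dx":-0.03,"dy":-0.02,"dz":0.02,"rx":0,"ry":0,"rz":0},{"hand":1,"dx":-0.03,"dy":-0.03,"dz":0.02,"rx":0,"ry":0,"rz":0},{"hand":1,"dx":-0.03,"dy":-0.03,"dz":0.01,"rx":0,"ry":0,"rz":0},{"hand":1,"dx":-0.02,"dy":-0.03,"dz":0,"rx":0,"ry":0,"rz":0},{"hand":1,"dx":0,"dy":-0.02,"dz":0,"rx":0,"ry":0,"rz":0}]' 40
python3 -m jog '[{"hand":1,"dx":0,"dy":0,"dz":0,"rx":0,"ry":0,"rz":0},{"hand":1,"dx":0,"dy":0,"dz":0,"rx":0,"ry":0,"rz":0},{"hand":1,"dx":0,"dy":0,"dz":0,"rx":0,"ry":0,"rz":0}]' 40
python3 - <<'E'
from h import *
d=imaging.get_image("top");crop(d["image"],(364,216),150,150,4,"pics/r2.png"); cv2.imwrite("pics/rtop.png",d["image"])
E
```

```text
clock: 19.33
tcp_pos: [617.7, -156.0, 150.2]
eef_rot: [1.336, 2.413, 0.203]
contact_force: [0.3, 0.2, -0.0]
width: 44.9
clock: 19.75
tcp_pos: [572.8, -148.5, 252.4]
eef_rot: [1.336, 2.415, 0.203]
contact_force: [0.5, 0.0, -0.2]
width: 51.3
clock: 20.17
tcp_pos: [466.1, -276.1, 300.9]
eef_rot: [1.338, 2.41, 0.2]
contact_force: [-0.5, 0.0, -0.4]
width: 85.5
clock: 20.42
tcp_pos: [468.6, -273.8, 298.9]
eef_rot: [1.336, 2.414, 0.204]
contact_force: [0.7, 0.8, -0.6]
width: 85.5
pics/r2.png org 289 141 scale 4
```

View pics/r2.png

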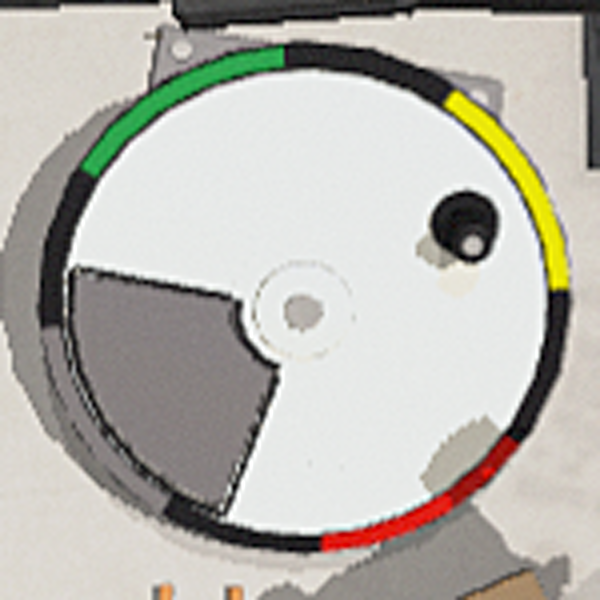

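View pics/rtop.png

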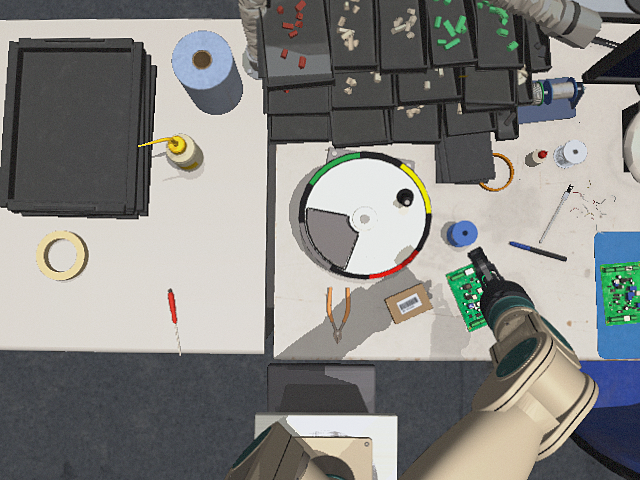

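The top view shows only grey through the opening, whose corners are at (72,268) and (228,515) in the crop. The bystanders look unmoved and the arm is clear. One last angle check, then I'll hand in.

```bash
python3 - <<'E'
from h import *
from station import job
d=imaging.get_image("top")
T=lambda x,y:(289+x/4-.4,141+y/4-.4)
p=onplane(d,[T(72,268),T(240,300),T(279,370),T(226,515)],C,N)-C
a=np.rad2deg(np.arctan2(p@E2,p@E1)); print(a,a.mean())
s=telemetry.read_state(); print(s["contact_force"],s["joint_vel"].round(3))
if abs(a.mean()-130)<6: print(job.finish_job())
E
```

```text
[ 88.28557394  90.01099745 171.14216321 170.46088978] 129.97490609712005
[-0.01228622  0.31636661 -0.30169172] [ 0.005  0.002  0.002 -0.003 -0.001 -0.002]
the job is handed in; nothing more can be done
None
```

The syringe is in the green compartment, the cover is closed over it, and the job is handed in at about 20.5 s of the 72 s allowed. No verdict is reported.

1. **Opening the cover:** I turned the cover about 125° by its post. The opening ended about 2–5° from the green tag (two measurements), within the 10° allowed.
2. **Placing the syringe:** I re-gripped it once, lower down, after the first grasp sat too high. I lowered it along the dial axis until it touched the floor. Contact came with the tool tip 33.2 mm below the cover face, against 33.5 mm predicted, with about 5 N. I then released it and saw it at rest on the green floor.
3. **Closing the cover:** I turned the cover about 91° to the grey quarter and trimmed it back about 2°.

**Last checks:**
- The middle of the opening measured 130.0°, against 129.9° for the grey tag and 130° expected.
- The bystanders look unmoved in the final top picture; I judged this by eye and did not measure it.
- The arm is clear of everything and the contact force is about zero.
- The syringe was not visible under the closed cover, so its resting place was last seen before closing.

**Disagreements along the way:**
- The two cameras' sight lines to the hub missed each other by 3 mm.
- The tool rose 4–5 mm each time the fingers closed on the post, and on the first close on the syringe it also read about 4 mm above where it should have been. I did not find out why.
- On the last arc the post's radius read about 100 mm instead of 95 mm, though forces stayed below 20 N.

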